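# Find the full gas cylinder on the two-pan balance

## Task

One of the two look-alike gas cylinders in the sloping rack is full and the other is spent, and only weight tells: with the balance still locked, gently stand one cylinder upright near the middle of each pan. Push the arrest lever right over to free the beam, hands off the cylinders and pans, see which pan drops, and push the lever right back to lock the beam before lifting anything. Stand the cylinder from the pan that dropped upright in the tray, leave the other on its pan with the balance locked, and do not disturb the sample box, wafer case or screwdriver.

Things in the scene. Friction and masses are not known exactly. Their poses are not given: they have to be found in the camera images.
- cyl_a_center (a point): Centre of one steel gas cylinder, on its axis half-way up (70 mm above its flat foot). The cylinder is 140 mm long: body 44 mm in diameter with straight sides from 3 to 106 mm above the foot, then a shoulder, and a valve collar 28 mm in diameter from 126 to 140 mm. z is its axis and points from foot to valve. About 0.2 to 0.45 kg, the full one at least 0.05 kg heavier; whether it is the full or the spent one cannot be seen.
- cyl_b_center (a point): Centre of the other steel gas cylinder, exactly alike in size and looks; same axes, same offsets. At the start the two stand side by side in the rack, 90 mm apart.
- cyl_a: The same first cylinder; origin at the centre of its foot, z along its axis towards the valve.
- cyl_b: The same second cylinder; origin at the centre of its foot, z along its axis towards the valve.
- rack: Fixed black rack, base 125 x 168 mm, origin under its centre, at the back between the balance and the tray. Two square open cells at y = +45 and -45 mm, 50 mm wide inside, 60 mm deep, lean 22 degrees (0.38 rad) towards the rack's -x (robot side). The cylinders stand loosely in them, leaning likewise, the upper 80 mm and valve clear; they come out only along their own axis, about 60 mm.
- balance: Fixed white two-pan bench balance with steel pans, cast base 150 mm (x) by 290 mm (y), origin at the centre of its underside. Arms along its y, a pan at each end 115 mm from the middle. Pivot housing in the middle 100 x 62 mm, 99 mm high, with a scale plate up to 143 mm high. The arrest lever turns on a shaft in front of the base (on -x, the side of the robot), 106 mm from the middle.
- left_pan_top (a point): Middle of the upper face of the left (+y of the balance) pan, a flat steel disc 116 mm in diameter, 95 mm above the bench when the beam is level. The pan stays level; it only rises and sinks, up to 9 mm either way.
- right_pan_top (a point): Middle of the upper face of the right (-y of the balance) pan; the same disc.
- pan_left: The left pan itself; origin at the centre of its underside, 6 mm below its upper face.
- pan_right: The right pan itself; origin at the centre of its underside, 6 mm below its upper face.
- beam (a joint): Angle of the balance beam, rad: 0 level, positive when the left (+y) pan has sunk, negative when the right pan has sunk; stops at +-0.08. With the beam freed it swings over within about a second to the side of the heavier cylinder and rests near the stop.
- arrest (a joint): Angle of the arrest lever, rad: 0 locked (leaning 0.6 rad to the balance's +y, beam held level), 1.2 fully over (leaning 0.6 rad to -y, beam free); in between the beam can swing part way. It turns about the balance's x axis on a shaft 28 mm above the bench, has end stops, stays where left, takes about 3 N at the knob; back at 0 the beam is level again.
- arrest_knob (a point): Centre of the ball knob, 22 mm in diameter, at the end of the arrest lever, 72 mm from the shaft (about 87 mm above the bench at either end, 100 mm half-way; it moves 81 mm from end to end). The rod below it is 8 mm thick.
- tray_in (a point): Middle of the inner floor (4 mm above the bench) of a fixed open white plastic tray, 160 x 160 mm outside, 25 mm high, walls 4 mm; x and y along its sides.
- tray: The tray itself; origin at the centre of its underside.
- sample_box: Bystander: flat black sample box with a clear lid, 70 x 95 x 23 mm; origin at the centre of its underside.
- wafer_case: Bystander: round white wafer case, 114 mm in diameter, 22 mm high; origin at the centre of its underside.
- driver: Bystander: black-handled screwdriver, 160 mm long, lying on the bench, along its x.
Mind the look-alikes: they are no part of the job. What is shaped like the tray but blue, orange or pink is not meant.

How it is judged:
By the outcome, as a careful person would: the job done as asked, in the order asked, and still so for the second after the job is handed in, with the robot touching nothing.
It also fails if it takes over 72 s, if anything falls off the work surface, if the arm or the gripper's body presses on something with over 40 N, if the wrist force passes 120 N, or if a joint passes its speed limit or range.

## Robot

A 7-joint arm with a two-finger parallel gripper is mounted at the origin on the work surface. World frame = base frame: x ahead of the robot, y to its left, z up, the work surface at z = 0. Lengths are in m, angles in rad, forces in N, time in s.
With the tool pointing down it reaches from about 0.425 to 0.925 m from the base axis. Payload 6.8 kg.
Tool frame: the origin (TCP) lies at the very end of the fingers, on their centre line; the grasp point (between the pads) lies 19 mm behind it; z points along the fingers, y is the line along which they close (so a half turn about z gives the same grasp; the last joint's range is limited). The gripper opens to 85 mm and grips with 20 to 120 N. Pads are 22 mm wide; open, the fingers measure 114 mm over their backs; the gripper's body (76 mm by 85 mm) begins 54 mm behind the grasp point. The pads swing forward as they close: fully open they stand 13 mm farther back than shut.
Start: joints at [-0.108, 0.477, 0.022, 1.555, -0.011, 1.109, -0.083], TCP at [0.675, 0, 0.193] pointing down, gripper open.
Joint ranges: [-2.96, 2.96], [-0.34, 2.1], [-1.41, 1.46], [0.24, 2.44], [-1.37, 4.51], [0.17, 1.92], [-2.96, 2.96]. Speed limits (rad/s): [2.39, 2.39, 3.14, 3.14, 3.14, 3.14, 3.14].

## Interface

Orientations are given as a unit quaternion [w, x, y, z].
In Python, from station import get_obs, read_camera, hand_in gives the robot as it stands.
- The arm moves only by the tool arm_command, never from a script. Its argument "commands" is one flat list of numbers, 7 for each row, row after row: the shift along the tool's x, y, z in m, then the turn, a rotation vector about the tool's x, y, z in degrees, then the opening, from 0 (shut) to 1 (fully open). In form: [tx, ty, tz, rx, ry, rz, fingers, tx, ty, tz, rx, ry, rz, fingers, ...]. A call has 1 to 8 rows; each row is the pose to reach, as a shift and turn from the pose commanded when the call began, along the tool's axes at that moment; what a row does not reach only later rows make up. A row lasts 1/10 s, in which the tool goes at most 50 mm and 8.59 degrees, less where a joint would pass 70% of its speed; a pose out of reach is approached as far as the arm can. A call with a gripper value outside its range is refused whole. The fingers move at their own pace and stop on an object; "force" is the grip in N (left out, the last holds). Time passes only in rows, so rows that repeat a pose let the fingers close. It gives the time, the measured TCP pose, the force, the opening and the grip force at its end, in the units of the state.
- get_obs(): the state, without advancing time (a new reading comes with each control period).
- read_camera(name): name is "scene" or "side" or "wrist"; returns a dict with "img" (384x512x3 uint8, red, green, blue), "camera_matrix" (3x3 intrinsics, pixels), "pose" (4x4, takes a point from camera to world coordinates). Camera axes: x right, y down, z forward; pixel columns grow to the right and rows downward; lengths in m; the calibration is good to about 2 mm. A picture is of the moment at which its call begins. There is no depth.
- hand_in(): hands the job in; it is judged then, once.
The state is a dict: "t": time; "q": joint angles; "joint_vel": joint speeds; "joint_torque": joint torques, N m; "eef_pos": TCP position; "tool_rot": TCP orientation; "contact_force": force on the tool from outside, world axes, zero at the start; "torque": the same for the moment, N m; "gripper_width": opening from 0.0 (shut) to 1.0 (fully open); "grasp_force": force on a finger pad.
Only numpy, scipy, OpenCV 4.12 (cv2) and the standard library are available. Lean on these libraries where they do the work, as an engineer would, in place of code of your own. Each camera call takes 0.05 s, during which the arm holds its last target. There are 200 camera calls.

## Working session

There is one attempt and no reset: what is moved stays moved. The work goes in short steps, Python scripts to look and compute and a tool call to move; the robot and the scene stay as the last step left them, time stands still between calls to the robot, and variables do not carry over. Pictures are saved under pics/ and viewed, at most 10 in all, crops included, and the job is handed in when it is done.

Besides the shell and the picture viewer there is one more tool, called after "Request:" by a JSON object that holds its "method" and its "body". arm_command: Moves the arm, as the interface text tells. Its arguments: {"type":"object","properties":{"commands":{"type":"array","items":{"type":"number"}},"force":{"type":"number"}},"required":["commands"]}

```bash
ls; mkdir -p pics
python3 - <<'E'
from station import *
import cv2,numpy as np
ims=[]
for n in ["scene","side"]:
    c=read_camera(n); cv2.imwrite(f"pics/{n}0.png",c["img"][:,:,::-1]); print(n,c["camera_matrix"].round(1).tolist(),c["pose"].round(4).tolist())
    ims.append(c["img"][:,:,::-1])
w=read_camera("wrist"); cv2.imwrite("pics/wrist0.png",w["img"][:,:,::-1]);print(w["pose"].round(3).tolist())
o=get_obs();print(o)
E
```

```text
pics
scene [[388.1, 0.0, 250.0], [0.0, 388.1, 195.3], [0.0, 0.0, 1.0]] [[-0.6697, 0.5359, -0.5141, 1.0572], [0.7426, 0.4908, -0.4558, 0.5676], [0.0081, -0.687, -0.7266, 0.8798], [0.0, 0.0, 0.0, 1.0]]
side [[411.0, 0.0, 251.5], [0.0, 411.0, 191.7], [0.0, 0.0, 1.0]] [[0.8774, -0.2196, 0.4266, -0.0936], [-0.4794, -0.4379, 0.7605, -0.9594], [0.0198, -0.8718, -0.4895, 0.7535], [0.0, 0.0, 0.0, 1.0]]
[[1.0, 0.001, -0.002, 0.674], [0.001, -0.945, -0.327, 0.085], [-0.002, 0.327, -0.945, 0.373], [0.0, 0.0, 0.0, 1.0]]
{'t': 0.15, 'q': array([-0.10807637,  0.47762202,  0.0223768 ,  1.55621041, -0.0114829 ,
        1.10930989, -0.08310205]), 'joint_vel': array([-0.00072048, -0.00428765,  0.00108969, -0.00541087,  0.00083489,
        0.00105796, -0.00015857]), 'joint_torque': array([ 1.55385478e-03, -5.96924365e+01,  1.60940632e+00, -2.81490952e+01,
        1.26662746e-02,  6.56643446e-03,  5.58682734e-05]), 'eef_pos': array([ 6.74490846e-01, -5.05812158e-05,  1.92647663e-01]), 'tool_rot': array([-4.54848462e-04,  7.07116114e-01,  7.07097091e-01, -5.45897725e-04]), 'contact_force': array([ 0.61211608,  0.01166625, -0.14622388]), 'torque': array([-0.00481526, -0.01153361,  0.03078947]), 'grasp_force': 0.0, 'gripper_width': 1.0006847635044314}
```

View pics/scene0.png

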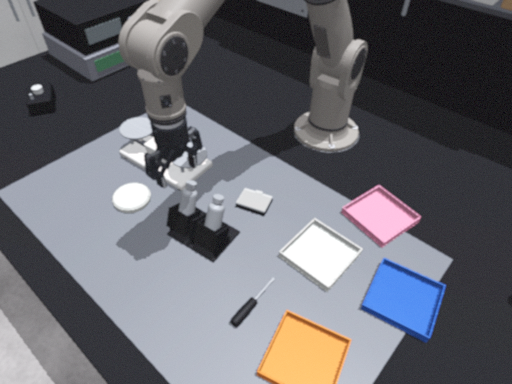

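View pics/side0.png

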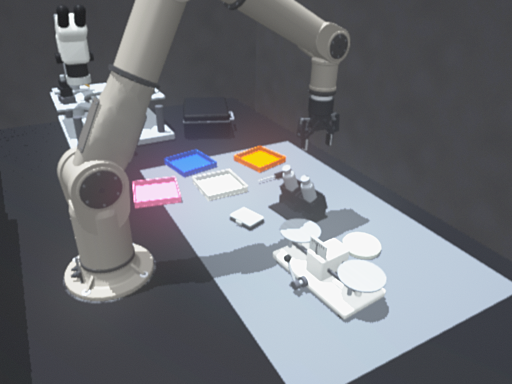

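The scene view shows the rack and cylinders near (200,215), the white tray at (320,252), the wafer case at (131,197) and the sample box at (254,201). The balance is partly hidden behind the gripper near (165,155). The side view shows pans at about (300,232) and (362,276), the lever knob near (288,259), and cylinders at about (290,178) and (307,188). I'll zoom in for accurate pixels.

Run:
```python
import cv2,numpy as np
a=cv2.imread("pics/side0.png")[150:320,180:400]; b=cv2.imread("pics/scene0.png")[110:300,100:370]
A=cv2.resize(a,None,fx=3.5,fy=3.5,interpolation=3); cv2.imwrite("pics/c1.png",A)
B=cv2.resize(b,None,fx=2.9,fy=2.9,interpolation=3); cv2.imwrite("pics/c2.png",B);print(A.shape,B.shape)
```

```text
(595, 770, 3) (551, 783, 3)
```

View pics/c1.png

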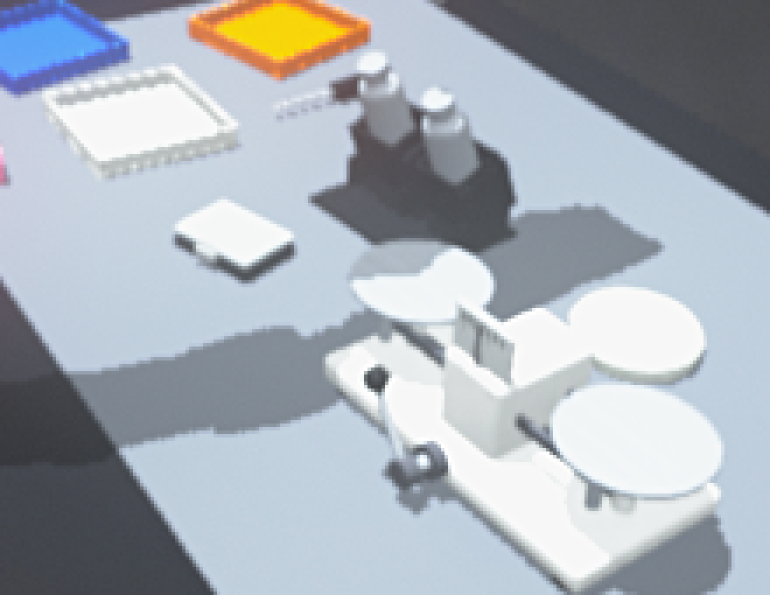

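View pics/c2.png

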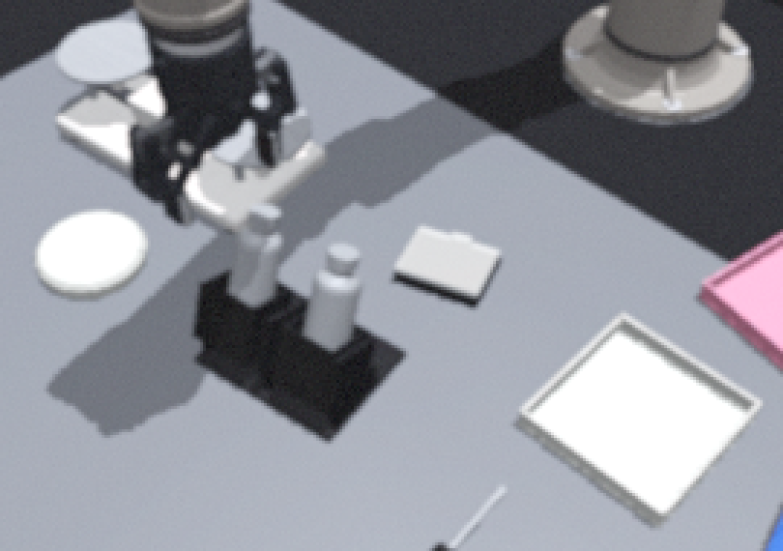

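The crops show, in the side view, the pans at crop (421,281) and (637,439), the knob at (376,378), and the valve tops at (373,60) and (437,99). In the scene view the valve tops are at (343,250) and (264,216), and the tray corners are clear. Next I cast rays through these.

```bash
cat > h.py <<'E'
import numpy as np
from station import *
C={"side":(np.array([[411.0,0,251.5],[0,411,191.7],[0,0,1]]),np.array([[0.8774,-0.2196,0.4266,-0.0936],[-0.4794,-0.4379,0.7605,-0.9594],[0.0198,-0.8718,-0.4895,0.7535]])),
"scene":(np.array([[388.1,0,250],[0,388.1,195.3],[0,0,1]]),np.array([[-0.6697,0.5359,-0.5141,1.0572],[0.7426,0.4908,-0.4558,0.5676],[0.0081,-0.687,-0.7266,0.8798]]))}
def ray(cam,p):
    K,T=C[cam] if isinstance(cam,str) else (np.asarray(cam["camera_matrix"]),np.asarray(cam["pose"])[:3])
    d=T[:,:3]@np.linalg.solve(K,[p[0],p[1],1.]); return T[:,3],d/np.linalg.norm(d)
def onz(cam,p,z):
    o,d=ray(cam,p); return o+d*(z-o[2])/d[2]
def tri(*cp):
    A=np.zeros((3,3));b=np.zeros(3);R=[ray(*x) for x in cp]
    for o,d in R:
        P=np.eye(3)-np.outer(d,d);A+=P;b+=P@o
    x=np.linalg.solve(A,b); return x,max(np.linalg.norm((np.eye(3)-np.outer(d,d))@(x-o)) for o,d in R)
E
python3 - <<'E'
from h import *
np.set_printoptions(precision=4,suppress=True)
s=lambda u,v:("side",(u/3.5+180-.35,v/3.5+150-.35)); c=lambda u,v:("scene",(u/2.9+100-.35,v/2.9+110-.35))
for n,a,b in [("topL",s(373,60),c(343,250)),("topR",s(437,99),c(264,216)),("shoulderbaseL",s(379,92),c(337,276)),("shR",s(441,128),c(260,243)),
 ("tray1",s(45,100),c(624,316)),("tray2",s(175,68),c(760,404)),("tray3",s(238,130),c(656,522)),("tray4",s(107,172),c(520,412))]:
    print(n,*tri(a,b))
print("pans z.095",onz(*s(421,281),.095),onz(*s(637,439),.095)); print("knob .087",onz(*s(376,378),.087))
print("wafer .022",onz(*s(637,330),.022), onz(*c(90,247),.022)); print("box",onz(*c(447,255),.023))
print("driver",onz(*c(505,488),.0),onz("scene",(237,320),.01))
print("rackbase corners",onz(*c(196,358),.0),onz(*c(331,440),.0),onz(*c(405,353),0))
print("base balance corners",onz(*s(330,365),.02),onz(*s(575,585),.02),onz(*s(718,495),.02))
E
```

```text
topL [0.6059 0.0576 0.1612] 0.0006726118657234409
topR [ 0.6205 -0.0286  0.1561] 0.0001484614694880695
shoulderbaseL [0.6116 0.0528 0.1281] 0.0010238335497162743
shR [ 0.6277 -0.0301  0.1251] 0.0006604931763291796
tray1 [0.3843 0.2569 0.0608] 0.035769319625954886
tray2 [0.492  0.3678 0.0709] 0.05783830236687335
tray3 [ 0.5733  0.3486 -0.0302] 0.04487830862883011
tray4 [ 0.4629  0.2279 -0.0324] 0.05879964043114331
pans z.095 [ 0.4969 -0.1908  0.095 ] [ 0.5212 -0.4183  0.095 ]
knob .087 [ 0.4026 -0.2705  0.087 ]
wafer .022 [ 0.6857 -0.2508  0.022 ] [ 0.6934 -0.2389  0.022 ]
box [0.4503 0.0449 0.023 ]
driver [0.6124 0.2592 0.    ] [0.764  0.2711 0.01  ]
rackbase corners [ 0.7042 -0.059   0.    ] [0.6817 0.1075 0.    ] [0.5611 0.0884 0.    ]
base balance corners [ 0.4281 -0.1696  0.02  ] [ 0.451  -0.4517  0.02  ] [ 0.602  -0.4318  0.02  ]
```

```bash
cat >> h.py <<'E'
from scipy.spatial.transform import Rotation as Ro
np.set_printoptions(precision=4,suppress=True)
def now():
    o=get_obs(); return o["eef_pos"],Ro.from_quat(np.roll(o["tool_rot"],-1))
def rot(tilt,yaw):
    # tool y = rack/world x turned by yaw, tool z tilted by tilt (rad) forward from straight down
    c,s=np.cos,np.sin; z=np.array([s(tilt)*c(yaw),s(tilt)*s(yaw),-c(tilt)]); y=np.array([c(tilt)*c(yaw),c(tilt)*s(yaw),s(tilt)])
    return Ro.from_matrix(np.c_[np.cross(y,z),y,z])
def go(pos,R,frm=None):
    p,R0=frm or now(); print("shift mm",R0.inv().apply(np.array(pos)-p)*1e3,"rot deg",(R0.inv()*R).as_rotvec(degrees=True)); return np.array(pos),R
E
python3 - <<'E'
from h import *
go([.593,.0556,.195],rot(.384,.15))
s=lambda u,v:("side",(u/3.5+180-.35,v/3.5+150-.35)); c=lambda u,v:("scene",(u/2.9+100-.35,v/2.9+110-.35))
print([onz(*c(*p),.025) for p in [(624,316),(760,404),(656,522),(520,412)]])
print([onz(*s(*p),.025) for p in [(45,100),(175,68),(238,130),(107,172)]])
E
```

```text
shift mm [ 55.6481 -81.4956  -2.2442] rot deg [-22.0416   1.6517  -8.4901]
[array([0.3951, 0.2305, 0.025 ]), array([0.397 , 0.3859, 0.025 ]), array([0.564 , 0.3842, 0.025 ]), array([0.554, 0.227, 0.025])]
[array([0.39  , 0.3659, 0.025 ]), array([0.5517, 0.3741, 0.025 ]), array([0.5463, 0.2113, 0.025 ]), array([0.3878, 0.1927, 0.025 ])]
```

Request:
{"method": "arm_command", "body": {"commands": [0.02,-0.03,-0.03,-5,0,-2,1,0.04,-0.06,-0.03,-12,0.8,-5,1,0.056,-0.082,-0.022,-18,1.3,-7,1,0.056,-0.082,-0.022,-22,1.65,-8.5,1,0.056,-0.082,-0.022,-22,1.65,-8.5,1,0.056,-0.082,-0.022,-22,1.65,-8.5,1]}}

```text
t: 0.75
eef_pos: [0.5934, 0.0558, 0.216]
tool_rot: [0.125, 0.64, 0.744, 0.145]
contact_force: [0.5, 0.1, -0.2]
gripper_width: 1.001
grasp_force: 0.0
```

Run:
```python
from h import *
import cv2,pickle
w=read_camera("wrist");pickle.dump(w,open("w1.pkl","wb")); cv2.imwrite("pics/w1.png",w["img"][:,:,::-1]);print(now()[0],now()[1].as_matrix(),w["camera_matrix"][0])
s=read_camera("scene"); b=s["img"][70:230,80:300,::-1]; cv2.imwrite("pics/s1.png",cv2.resize(b,None,fx=3.5,fy=3.5,interpolation=3))
```

```text
[0.5943 0.0559 0.2162] [[-0.1485  0.9164  0.3716]
 [ 0.9889  0.1376  0.0559]
 [ 0.0001  0.3758 -0.9267]] [333.7626   0.     255.7205]
```

View pics/w1.png

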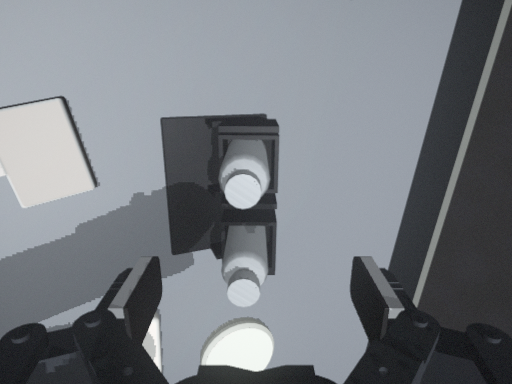

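The wrist view shows the +y cylinder's valve top at (242,190) and the −y one's at (243,292), in line vertically. So the tool yaw matches the rack.

Run:
```python
from h import *
import pickle,cv2
w=pickle.load(open("w1.pkl","rb"))
g=cv2.cvtColor(w["img"],cv2.COLOR_RGB2GRAY)
s=lambda u,v:("side",(u/3.5+180-.35,v/3.5+150-.35)); c=lambda u,v:("scene",(u/2.9+100-.35,v/2.9+110-.35))
p,R=now()
for n,a in [("L",(s(373,60),c(343,250),(w,(242,190)))),("R",(s(437,99),c(264,216),(w,(243,292))))]:
    x,e=tri(*a); print(n,x,e,"tool mm",R.inv().apply(x-p)*1e3)
    x,e=tri(a[0],a[2]);print(x,e);x,e=tri(a[1],a[2]);print(x,e)
# cell rim edges in the wrist view, tool direction
for q in [(278,122),(275,272),(163,117),(172,253)]:print(q,onz(w,q,0.07 if q[0]>200 else 0))
```

```text
L [0.6054 0.0589 0.1604] 0.0024837632995166332 tool mm [  1.2583 -10.7072  55.9207]
[0.6061 0.0597 0.1592] 0.0019265741230149185
[0.6046 0.0593 0.1602] 0.0017279815824855632
R [ 0.6194 -0.03    0.1562] 0.001331438254809042 tool mm [-88.677  -11.7128  59.9749]
[ 0.6185 -0.0305  0.1573] 0.00033531928841701406
[ 0.6192 -0.0314  0.1542] 0.0009074209669111262
(278, 122) [0.6698 0.1069 0.07  ]
(275, 272) [ 0.6967 -0.0692  0.07  ]
(163, 117) [0.5647 0.0931 0.    ]
(172, 253) [ 0.586  -0.0735  0.    ]
```

Request:
{"method": "arm_command", "body": {"commands": [0.001,-0.011,0.02,0,0,0,1,0.001,-0.011,0.05,0,0,0,1,0.001,-0.011,0.08,0,0,0,1,0.001,-0.011,0.105,0,0,0,1,0.001,-0.011,0.124,0,0,0,1,0.001,-0.011,0.124,0,0,0,1,0.001,-0.011,0.124,0,0,0,1]}}

```text
t: 1.55
eef_pos: [0.6296, 0.0623, 0.0962]
tool_rot: [0.125, 0.64, 0.744, 0.145]
contact_force: [-0.1, 0.4, 0.2]
gripper_width: 1.0
grasp_force: 0.0
```

Run:
```python
from h import *
import cv2,pickle
o=get_obs();print(now()[0],o["contact_force"])
w=read_camera("wrist");s=read_camera("side")
A=cv2.resize(w["img"][100:384,100:420,::-1],(560,497));B=cv2.resize(s["img"][130:240,240:350,::-1],(240,240),interpolation=3)
I=np.zeros((497,800,3),np.uint8);I[:,:560]=A;I[:240,560:]=B;cv2.imwrite("pics/w2.png",I)
```

```text
[0.6296 0.0623 0.0962] [-0.0787  0.3528  0.2062]
```

View pics/w2.png

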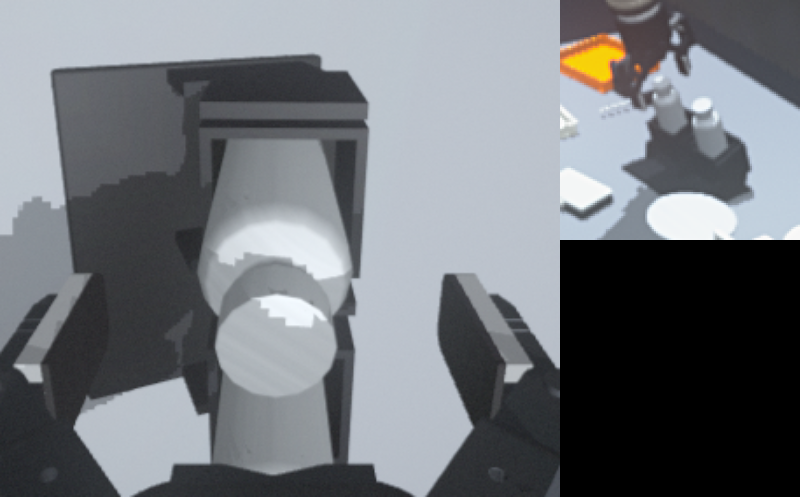

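The collar sits at (276,340), midway between the fingers at about (105,437). I close and lift along the axis.

Request:
{"method": "arm_command", "body": {"commands": [0,0,0,0,0,0,0,0,0,0,0,0,0,0,0,0,0,0,0,0,0,0,0,0,0,0,0,0,0,0,0,0,0,0,0,0,0,0,0,0,0,0], "force": 45}}

```text
t: 2.25
eef_pos: [0.6294, 0.0625, 0.0971]
tool_rot: [0.125, 0.64, 0.744, 0.145]
contact_force: [-1.6, -0.0, 5.9]
gripper_width: 0.313
grasp_force: 44.1
```

Request:
{"method": "arm_command", "body": {"commands": [0,0,-0.01,0,0,0,0,0,0,-0.025,0,0,0,0,0,0,-0.045,0,0,0,0,0,0,-0.065,0,0,0,0,0,0,-0.085,0,0,0,0,0,0,-0.1,0,0,0,0,0,0,-0.1,0,0,0,0]}}

```text
t: 2.95
eef_pos: [0.5909, 0.0565, 0.1901]
tool_rot: [0.125, 0.64, 0.744, 0.145]
contact_force: [0.2, -0.9, -3.9]
gripper_width: 0.314
grasp_force: 45.4
```

Run:
```python
from h import *
o=get_obs();print(now()[0],o["contact_force"],o["gripper_width"])
yaw=.106
m=np.array([.509,-.3046]);
```

```text
[0.5909 0.0565 0.1901] [ 0.2409 -0.8959 -3.9388] 0.31390162945552225
```

Run:
```python
from h import *
import cv2,pickle
w=read_camera("wrist");s=read_camera("side");c=read_camera("scene")
I=np.zeros((500,800,3),np.uint8);I[:300,:400]=cv2.resize(w["img"][:,:,::-1],(400,300))
I[:400,400:]=cv2.resize(s["img"][110:210,250:350,::-1],(400,400),interpolation=3);I[300:500,:400]=cv2.resize(c["img"][120:240,120:360,::-1],(400,200),interpolation=3);cv2.imwrite("pics/w3.png",I)
print(w["pose"])
```

```text
[[ 0.9164  0.0206  0.3997  0.5109]
 [ 0.1391 -0.9528 -0.2697  0.1307]
 [ 0.3753  0.3028 -0.8761  0.3569]
 [ 0.      0.      0.      1.    ]]
```

View pics/w3.png

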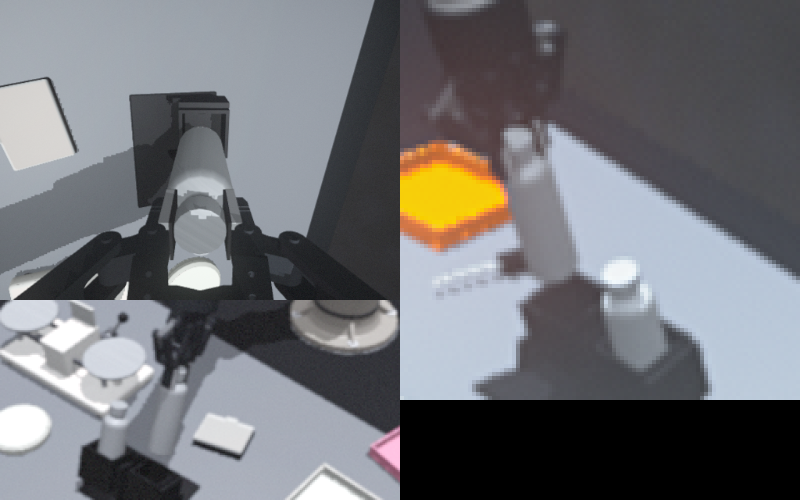

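The pictures suggest the grip is on the collar, with the finger ends about 30 mm below the valve top. I'll project the TCP into the pictures to check.

Run:
```python
from h import *
p,R=now(); z=R.apply([0,0,1])
for cam in ("side","scene"):
    K,T=C[cam]
    for n,d in [("tcp",0),("back19",-.019),("back66",-.066),("fwd74",.074)]:
        x=T[:,:3].T@(p+d*z-T[:,3]);u=K@x;u=u[:2]/u[2]
        print(cam,n,u,"crop",((u-[250,110])*4+[400,0]) if cam=="side" else (u-[120,120])*400/240+[0,300])
s=lambda u,v:("side",((u-400)/4+250-.4,v/4+110-.4)); c=lambda u,v:("scene",(u*.6+120-.2,(v-300)*.6+120-.2))
a,e=tri(s(520,131),c(181,372));print("top",a,e)
b,e=tri(s(560,276),c(162,450));print("foot",b,e, np.linalg.norm(a-b)); print("along tool",R.inv().apply(a-p),R.inv().apply(b-p))
```

```text
side tcp [282.7607 160.497 ] crop [531.0427 201.9881]
side back19 [281.4165 156.0713] crop [525.6661 184.2853]
side back66 [277.981  144.7598] crop [511.9242 139.0391]
side fwd74 [287.7668 176.9799] crop [551.0671 267.9195]
scene tcp [221.1265 185.2141] crop [168.5441 408.6902]
scene back19 [222.4915 178.5473] crop [170.8192 397.5789]
scene back66 [225.9765 161.527 ] crop [176.6274 369.2117]
scene fwd74 [216.0349 210.081 ] crop [160.0582 450.135 ]
top [0.5732 0.0624 0.2532] 0.004149719187661664
foot [0.6174 0.0568 0.1155] 0.004736533342769862 0.1447474704445986
along tool [ 0.0083  0.0093 -0.0669] [-0.0038 -0.0023  0.0769]
```

Run:
```python
from h import *
for cam in ("side","scene"):
    K,T=C[cam]
    for dz in (0,.02,.04,.06):
      for dx in (-.05,.05):
        x=T[:,:3].T@(np.array([.6745+dx,0,.1926+dz])-T[:,3]);u=K@x;u=u[:2]/u[2]
        print(cam,dz,dx,u, (u-[100,110])*2.9 if cam=="scene" else (u-[0,0]))
import cv2
c=cv2.imread("pics/scene0.png");d=cv2.imread("pics/side0.png")
g=cv2.cvtColor(d,cv2.COLOR_BGR2GRAY); print(g[100:170:4,296:350:3])
```

```text
side 0 -0.05 [301.3706 163.8437] [301.3706 163.8437]
side 0 0.05 [326.4475 158.052 ] [326.4475 158.052 ]
side 0.02 -0.05 [301.8711 158.1247] [301.8711 158.1247]
side 0.02 0.05 [327.1148 152.4724] [327.1148 152.4724]
side 0.04 -0.05 [302.3792 152.3189] [302.3792 152.3189]
side 0.04 0.05 [327.7919 146.8109] [327.7919 146.8109]
side 0.06 -0.05 [302.895  146.4245] [302.895  146.4245]
side 0.06 0.05 [328.4791 141.0656] [328.4791 141.0656]
scene 0 -0.05 [195.6584 180.1179] [277.4092 203.3418]
scene 0 0.05 [164.6761 201.6638] [187.5607 265.8251]
scene 0.02 -0.05 [194.9059 174.369 ] [275.2271 186.6701]
scene 0.02 0.05 [163.3891 195.9342] [183.8283 249.2091]
scene 0.04 -0.05 [194.1305 168.4445] [272.9784 169.4891]
scene 0.04 0.05 [162.0605 190.0195] [179.9753 232.0565]
scene 0.06 -0.05 [193.331  162.3363] [270.6599 151.7751]
scene 0.06 0.05 [160.6882 183.9106] [175.9959 214.3408]
[[ 76  75  75  73  69  54  73 109 125 131 126 106  59  76  74  76  74  75]
 [ 76  78  74  73  67  56  57  58  58  58  58  56  54  76  75  75  75  74]
 [ 77  77  76  75  62  58  58  59  59  59  57  57  56  76  76  74 
[... 434 characters left out ...]
 58  73  79  78  77  75]
 [ 77  74  68  71  68  82  82  80  82  81  61  56  93  78  79  79  79  76]
 [ 81  80  68  92  95  85  82  83  83  82  59  73  83  79  80  79  79  79]
 [ 79  81  70 106  88  80  84  84  83  83  70  90  80  80  79  80  80  81]
 [203 145 103 127  81  78  79  80  81  84  83  82  79  80  81  81  80  79]
 [203 203 204 157  79  80  81  79  77  78  79  83  82  80  80  81  80  80]
 [202 203 202 201 204 180  85  80  80  79  78  78  78  81  80  80  81  80]
 [204 202 202 202 203 201 204 182  91  79  80  78  78  77  77  80  80  81]
 [204 203 202 203 202 202 202 202 202 187 100  76  78  78  77  76  77  80]
 [204 203 203 203 202 202 202 201 201 202 203 195 103  76  79  78  76  76]]
```

The finger ends really do lie about 40 mm behind the reported TCP. The grip is therefore on the collar, centred on the pads and firm, so I keep it. With the foot 74 mm beyond the TCP, I carry this cylinder to the right pan.

Run:
```python
from h import *
a=go([.57,.03,.30],rot(0,.1)); b=go([.545,-.22,.27],rot(0,.1),a); c=go([.521,-.418,.22],rot(0,.1),b)
```

```text
shift mm [ -23.2402   19.3086 -113.3109] rot deg [21.8891 -0.5355  2.8443]
shift mm [-246.2552  -49.8335   30.    ] rot deg [0. 0. 0.]
shift mm [-194.6148  -43.6471   50.    ] rot deg [0. 0. 0.]
```

Request:
{"method": "arm_command", "body": {"commands": [-0.002,0.002,-0.02,2,0,0.3,0,-0.006,0.005,-0.045,6,-0.1,0.8,0,-0.011,0.009,-0.07,11,-0.2,1.4,0,-0.016,0.014,-0.09,16,-0.4,2,0,-0.02,0.017,-0.105,20,-0.5,2.6,0,-0.023,0.019,-0.113,21.9,-0.54,2.84,0,-0.023,0.019,-0.113,21.9,-0.54,2.84,0,-0.023,0.019,-0.113,21.9,-0.54,2.84,0]}}

```text
t: 3.9
eef_pos: [0.5703, 0.0305, 0.2992]
tool_rot: [0.0, 0.671, 0.742, 0.0]
contact_force: [-0.4, 0.3, -4.5]
gripper_width: 0.314
grasp_force: 45.7
```

Request:
{"method": "arm_command", "body": {"commands": [-0.015,-0.003,0.002,0,0,0,0,-0.045,-0.009,0.005,0,0,0,0,-0.085,-0.017,0.01,0,0,0,0,-0.125,-0.025,0.015,0,0,0,0,-0.165,-0.033,0.02,0,0,0,0,-0.205,-0.041,0.025,0,0,0,0,-0.246,-0.05,0.03,0,0,0,0]}}

```text
t: 4.6
eef_pos: [0.5438, -0.2217, 0.2699]
tool_rot: [0.001, 0.671, 0.741, 0.001]
contact_force: [0.9, 0.5, -4.4]
gripper_width: 0.316
grasp_force: 45.7
```

Request:
{"method": "arm_command", "body": {"commands": [-0.04,-0.009,0.005,0,0,0,0,-0.08,-0.018,0.015,0,0,0,0,-0.12,-0.027,0.025,0,0,0,0,-0.155,-0.035,0.035,0,0,0,0,-0.18,-0.04,0.045,0,0,0,0,-0.195,-0.044,0.05,0,0,0,0,-0.195,-0.044,0.05,0,0,0,0,-0.195,-0.044,0.05,0,0,0,0]}}

```text
t: 5.4
eef_pos: [0.5213, -0.4168, 0.2204]
tool_rot: [0.0, 0.671, 0.742, 0.001]
contact_force: [0.5, 0.6, -3.8]
gripper_width: 0.308
grasp_force: 45.6
```

Run:
```python
from h import *
import cv2
o=get_obs();p,R=now();print(o["t"],p,R.as_matrix(),o["contact_force"],o["gripper_width"])
w=read_camera("wrist");s=read_camera("side");c=read_camera("scene")
I=np.zeros((600,800,3),np.uint8)
I[:300,:400]=cv2.resize(w["img"][:,:,::-1],(400,300))
I[:400,400:]=cv2.resize(s["img"][150:310,260:420,::-1],(400,400),interpolation=3)
I[300:600,:400]=cv2.resize(c["img"][80:200,90:250,::-1],(400,300),interpolation=3);cv2.imwrite("pics/w4.png",I)
import pickle;pickle.dump((w,s,c,p,R.as_matrix()),open("w4.pkl","wb"))
```

```text
5.4 [ 0.5213 -0.4168  0.2204] [[-0.1003  0.995   0.0023]
 [ 0.995   0.1003  0.0017]
 [ 0.0014  0.0024 -1.    ]] [ 0.483   0.632  -3.7877] 0.3079494252679108
```

View pics/w4.png

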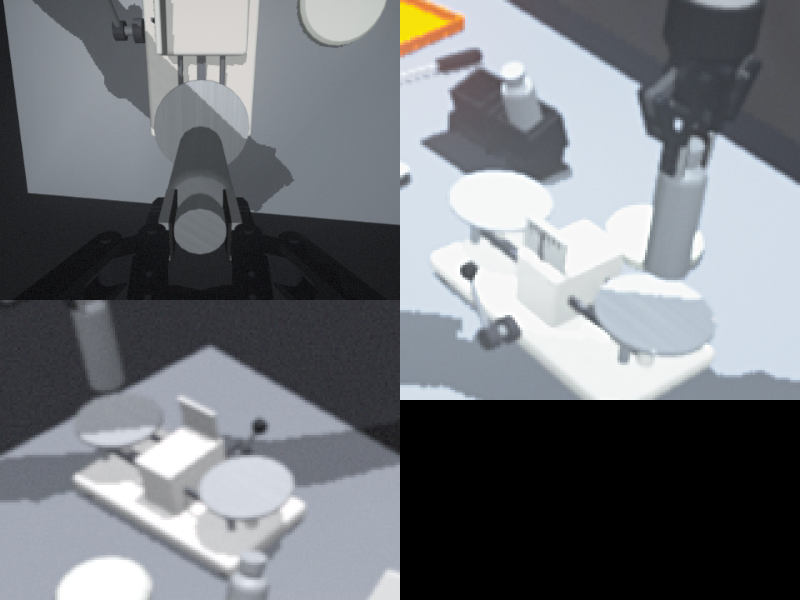

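All is clear now. The cylinder hangs upright over the right pan. Pans are at side crop (501,200) and (655,315) and scene crop (247,487) and (120,421). The knob is at side (469,270) and scene (260,426), and the foot at side (667,268) and scene (105,383).

Run:
```python
from h import *
import pickle
w,sd,sc,p,R=pickle.load(open("w4.pkl","rb"))
s=lambda u,v:("side",((u-400)/2.5+260-.4,v/2.5+150-.4)); c=lambda u,v:("scene",(u/2.5+90-.4,(v-300)/2.5+80-.4)); ww=lambda u,v:(w,(u*1.28,v*1.28))
for n,a in [("panL",(s(501,200),c(247,487))),("panR",(s(655,315),c(120,421))),("panRw",(s(655,315),ww(202,126))),("knob",(s(469,270),c(260,426))),("foot",(s(668,267),c(105,382))),("top",(s(691,148),ww(200,231)))]:
    x,e=tri(*a);print(n,x,e, R.T@(x-p))
```

```text
panL [ 0.5    -0.185   0.0917] 0.0011918306491128896 [0.2326 0.0017 0.129 ]
panR [ 0.523  -0.4142  0.0893] 0.0020987508348801194 [0.0022 0.0017 0.1311]
panRw [ 0.5251 -0.412   0.0869] 0.0023459091245235588 [0.0042 0.004  0.1335]
knob [ 0.4019 -0.2699  0.0872] 0.0012688345876104795 [ 0.1579 -0.1044  0.1332]
foot [ 0.5259 -0.4185  0.1504] 0.00012061884978691747 [-0.0023  0.0042  0.07  ]
top [ 0.5222 -0.4197  0.2837] 0.0013560746354802679 [-0.0029  0.0008 -0.0633]
```

Request:
{"method": "arm_command", "body": {"commands": [0.003,0.001,0.015,0,0,0,0,0.003,0.001,0.03,0,0,0,0,0.003,0.001,0.04,0,0,0,0,0.003,0.001,0.046,0,0,0,0,0.003,0.001,0.046,0,0,0,0]}}

```text
t: 6.05
eef_pos: [0.5213, -0.4141, 0.1729]
tool_rot: [-0.001, 0.671, 0.742, 0.001]
contact_force: [0.2, 0.5, -4.2]
gripper_width: 0.312
grasp_force: 45.5
```

Request:
{"method": "arm_command", "body": {"commands": [0,0,0.001,0,0,0,0,0,0,0.002,0,0,0,0,0,0,0.003,0,0,0,0,0,0,0.003,0,0,0,0]}}

```text
t: 6.45
eef_pos: [0.5222, -0.4148, 0.1718]
tool_rot: [0.001, 0.671, 0.742, 0.001]
contact_force: [0.4, 0.2, -3.9]
gripper_width: 0.316
grasp_force: 45.5
```

Not in contact yet, so I go on in small steps.

Request:
{"method": "arm_command", "body": {"commands": [0,0,0.001,0,0,0,0,0,0,0.002,0,0,0,0,0,0,0.002,0,0,0,0]}}

```text
t: 6.75
eef_pos: [0.5221, -0.4146, 0.1694]
tool_rot: [0.001, 0.671, 0.742, 0.001]
contact_force: [-0.1, -0.1, -4.8]
gripper_width: 0.31
grasp_force: 45.5
```

Request:
{"method": "arm_command", "body": {"commands": [0,0,0.001,0,0,0,0,0,0,0.0015,0,0,0,0,0,0,0.0015,0,0,0,0]}}

```text
t: 7.05
eef_pos: [0.5221, -0.4146, 0.168]
tool_rot: [0.001, 0.671, 0.742, 0.001]
contact_force: [-0.5, -0.4, -3.8]
gripper_width: 0.313
grasp_force: 45.5
```

Request:
{"method": "arm_command", "body": {"commands": [0,0,0.001,0,0,0,0,0,0,0.0015,0,0,0,0,0,0,0.0015,0,0,0,0]}}

```text
t: 7.35
eef_pos: [0.5221, -0.4147, 0.1666]
tool_rot: [0.001, 0.671, 0.742, 0.001]
contact_force: [0.1, -0.7, -3.7]
gripper_width: 0.311
grasp_force: 45.7
```

Run:
```python
from h import *
print(get_obs()["contact_force"],now()[0])
```

```text
[ 0.0836 -0.7305 -3.6944] [ 0.5221 -0.4147  0.1666]
```

Request:
{"method": "arm_command", "body": {"commands": [0,0,0.001,0,0,0,0,0,0,0.0015,0,0,0,0,0,0,0.0015,0,0,0,0]}}

```text
t: 7.65
eef_pos: [0.5225, -0.4151, 0.1664]
tool_rot: [0.002, 0.671, 0.742, 0.001]
contact_force: [-1.2, 0.8, 5.5]
gripper_width: 0.313
grasp_force: 46.5
```

Run:
```python
from h import *
o=get_obs();print(o["contact_force"],o["t"],now()[0])
```

```text
[-1.2043  0.7742  5.4853] 7.65 [ 0.5225 -0.4151  0.1664]
```

Contact made: the force went from −3.8 to +5.5 N at TCP z 0.1665, so the foot is 71.5 mm below the TCP. I release, rise and compute the way to the second cylinder.

Request:
{"method": "arm_command", "body": {"commands": [0,0,0,0,0,0,0.4,0,0,0,0,0,0,0.6,0,0,0,0,0,0,0.8,0,0,0,0,0,0,1,0,0,0,0,0,0,1]}}

```text
t: 8.15
eef_pos: [0.5221, -0.4146, 0.165]
tool_rot: [0.001, 0.671, 0.742, 0.001]
contact_force: [-0.2, 0.2, 0.3]
gripper_width: 1.001
grasp_force: 0.0
```

Request:
{"method": "arm_command", "body": {"commands": [0,0,-0.01,0,0,0,1,0,0,-0.025,0,0,0,1,0,0,-0.045,0,0,0,1,0,0,-0.065,0,0,0,1,0,0,-0.085,0,0,0,1,0,0,-0.09,0,0,0,1,0,0,-0.09,0,0,0,1]}}

```text
t: 8.85
eef_pos: [0.5225, -0.4152, 0.2568]
tool_rot: [0.002, 0.671, 0.742, 0.001]
contact_force: [0.2, -0.3, -0.7]
gripper_width: 0.996
grasp_force: 0.0
```

Run:
```python
from h import *
import cv2
o=get_obs();print(o["t"],now()[0],o["contact_force"])
a=go([.56,-.2,.255],rot(0,.15)); b=go([.596,-.0335,.217],rot(.384,.15),a); c=go([.6437,-.0263,.0962],rot(.384,.15),b)
s=read_camera("side");c=read_camera("scene")
for n,i in (("s5",s),("c5",c)): cv2.imwrite(f"pics/{n}.png",i["img"][:,:,::-1])
```

```text
8.85 [ 0.5225 -0.4152  0.2568] [ 0.15   -0.2775 -0.6887]
shift mm [210.4062  58.7795   1.7578] rot deg [ 0.2682  0.098  -2.8683]
shift mm [159.2506  60.4772  38.    ] rot deg [-22.0016   0.      -0.    ]
shift mm [ -0.009   -0.5284 130.0749] rot deg [0. 0. 0.]
```

Request:
{"method": "arm_command", "body": {"commands": [0.025,0.007,0,0,0,-0.4,1,0.06,0.017,0,0,0,-0.8,1,0.1,0.028,0,0,0,-1.4,1,0.14,0.039,0,0,0,-2,1,0.18,0.05,0.001,0.2,0,-2.5,1,0.21,0.059,0.002,0.3,0.1,-2.87,1]}}

```text
t: 9.55
eef_pos: [0.5594, -0.1964, 0.252]
tool_rot: [-0.003, 0.651, 0.759, -0.001]
contact_force: [0.0, 0.2, -0.5]
gripper_width: 1.001
grasp_force: 0.0
```

Request:
{"method": "arm_command", "body": {"commands": [0.04,0.015,0.01,-4,0,0,1,0.08,0.03,0.02,-9,0,0,1,0.12,0.045,0.03,-15,0,0,1,0.145,0.055,0.036,-20,0,0,1,0.159,0.06,0.038,-22,0,0,1,0.159,0.06,0.038,-22,0,0,1,0.159,0.06,0.038,-22,0,0,1]}}

```text
t: 10.25
eef_pos: [0.5948, -0.0342, 0.215]
tool_rot: [0.122, 0.641, 0.744, 0.144]
contact_force: [0.5, -0.6, -0.2]
gripper_width: 0.998
grasp_force: 0.0
```

Run:
```python
from h import *
import cv2
p,R=now();print(p)
go([.6437,-.0263,.0962],rot(.384,.15))
w=read_camera("wrist")
T=w["pose"]
for d in (.064,):
  x=T[:3,:3].T@(np.array([.6194,-.030,.157])-T[:3,3]);u=w["camera_matrix"]@x;print("expected top px",u[:2]/u[2])
s=cv2.imread("pics/s5.png")[150:310,260:420];c=cv2.imread("pics/c5.png")[80:200,90:250]
I=np.zeros((600,800,3),np.uint8);I[:300,:400]=cv2.resize(w["img"][:,:,::-1],(400,300));I[:400,400:]=cv2.resize(s,(400,400),interpolation=3);I[300:,:400]=cv2.resize(c,(400,300),interpolation=3);cv2.imwrite("pics/w5.png",I)
```

```text
[ 0.5948 -0.0342  0.215 ]
shift mm [  0.2627   1.9557 128.7144] rot deg [-0.2538 -0.0933 -0.0308]
expected top px [258.4701 190.9036]
```

View pics/w5.png

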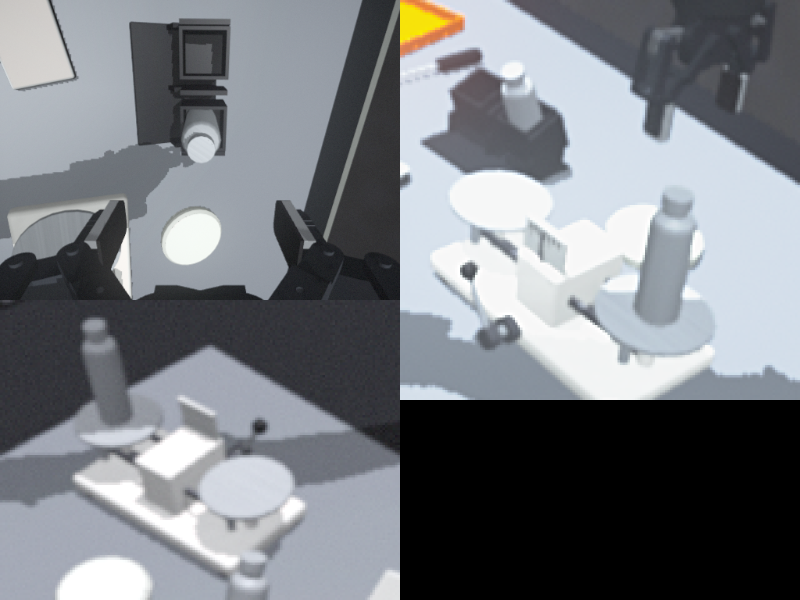

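The first cylinder stands upright near the middle of the right pan. The second valve top is at wrist pixel (257,191), where I expected it, so I descend, grip and lift.

Request:
{"method": "arm_command", "body": {"commands": [0,0.002,0.02,0,0,0,1,0,0.002,0.05,0,0,0,1,0,0.002,0.08,0,0,0,1,0,0.002,0.11,0,0,0,1,0,0.002,0.129,0,0,0,1,0,0.002,0.129,0,0,0,1,0,0.002,0.129,0,0,0,1]}}

```text
t: 11.0
eef_pos: [0.6447, -0.0271, 0.0965]
tool_rot: [0.123, 0.641, 0.744, 0.144]
contact_force: [-1.0, -0.9, -0.2]
gripper_width: 1.001
grasp_force: 0.0
```

Request:
{"method": "arm_command", "body": {"commands": [0,0,0,0,0,0,0,0,0,0,0,0,0,0,0,0,0,0,0,0,0,0,0,0,0,0,0,0,0,0,0,0,0,0,0,0,0,0,0,0,0,0], "force": 45}}

```text
t: 11.6
eef_pos: [0.644, -0.0261, 0.097]
tool_rot: [0.123, 0.64, 0.744, 0.144]
contact_force: [-4.0, -0.7, 5.4]
gripper_width: 0.316
grasp_force: 43.8
```

Request:
{"method": "arm_command", "body": {"commands": [0,0,-0.01,0,0,0,0,0,0,-0.025,0,0,0,0,0,0,-0.045,0,0,0,0,0,0,-0.065,0,0,0,0,0,0,-0.085,0,0,0,0,0,0,-0.1,0,0,0,0,0,0,-0.1,0,0,0,0]}}

```text
t: 12.3
eef_pos: [0.6079, -0.032, 0.192]
tool_rot: [0.124, 0.64, 0.744, 0.145]
contact_force: [1.0, 0.5, -3.1]
gripper_width: 0.314
grasp_force: 45.1
```

Run:
```python
from h import *
o=get_obs();print(o["t"],now()[0],o["contact_force"])
a=go([.56,-.06,.29],rot(0,.1)); b=go([.4995,-.187,.215],rot(0,.1),a)
```

```text
12.3 [ 0.6079 -0.032   0.192 ] [ 1.0296  0.5491 -3.1267]
shift mm [ -20.3706  -10.9797 -110.24  ] rot deg [22.0315 -0.6259  2.7934]
shift mm [-120.3256  -72.8766   75.    ] rot deg [0. 0. 0.]
```

Request:
{"method": "arm_command", "body": {"commands": [-0.002,-0.001,-0.02,2,0,0.3,0,-0.006,-0.003,-0.045,6,-0.1,0.8,0,-0.01,-0.005,-0.07,11,-0.3,1.4,0,-0.015,-0.008,-0.09,16,-0.4,2,0,-0.018,-0.01,-0.105,20,-0.5,2.5,0,-0.02,-0.011,-0.11,22,-0.6,2.8,0,-0.02,-0.011,-0.11,22,-0.6,2.8,0]}}

```text
t: 13.0
eef_pos: [0.5611, -0.0592, 0.2869]
tool_rot: [-0.001, 0.671, 0.742, -0.001]
contact_force: [-0.8, 0.0, -3.0]
gripper_width: 0.313
grasp_force: 45.2
```

Request:
{"method": "arm_command", "body": {"commands": [-0.015,-0.009,0.007,0,0,0,0,-0.04,-0.024,0.02,0,0,0,0,-0.07,-0.042,0.04,0,0,0,0,-0.095,-0.057,0.06,0,0,0,0,-0.113,-0.068,0.072,0,0,0,0,-0.12,-0.073,0.075,0,0,0,0,-0.12,-0.073,0.075,0,0,0,0,-0.12,-0.073,0.075,0,0,0,0]}}

```text
t: 13.8
eef_pos: [0.5002, -0.1847, 0.2128]
tool_rot: [-0.001, 0.67, 0.742, -0.0]
contact_force: [0.3, -0.0, -1.1]
gripper_width: 0.311
grasp_force: 45.1
```

Run:
```python
from h import *
o=get_obs();print(o["t"],now()[0],o["contact_force"])
a=go([.4997,-.186,.170],rot(0,.1))
```

```text
13.8 [ 0.5002 -0.1847  0.2128] [ 0.2811 -0.0317 -1.0978]
shift mm [-1.3144 -0.6202 42.7963] rot deg [-0.0781 -0.0719  0.1049]
```

Request:
{"method": "arm_command", "body": {"commands": [-0.001,0,0.015,0,0,0,0,-0.001,0,0.03,0,0,0,0,-0.001,0,0.039,0,0,0,0,-0.001,0,0.042,0,0,0,0,-0.001,0,0.042,0,0,0,0]}}

```text
t: 14.3
eef_pos: [0.4997, -0.1863, 0.1704]
tool_rot: [-0.001, 0.67, 0.742, -0.001]
contact_force: [0.1, -0.4, -2.8]
gripper_width: 0.316
grasp_force: 45.2
```

Request:
{"method": "arm_command", "body": {"commands": [0,0,0.001,0,0,0,0,0,0,0.0015,0,0,0,0,0,0,0.0015,0,0,0,0]}}

```text
t: 14.6
eef_pos: [0.4995, -0.187, 0.1692]
tool_rot: [-0.001, 0.671, 0.742, -0.001]
contact_force: [-0.1, 0.1, -1.5]
gripper_width: 0.312
grasp_force: 45.2
```

Request:
{"method": "arm_command", "body": {"commands": [0,0,0.001,0,0,0,0,0,0,0.0015,0,0,0,0,0,0,0.0015,0,0,0,0]}}

```text
t: 14.9
eef_pos: [0.4991, -0.1869, 0.1673]
tool_rot: [-0.001, 0.671, 0.742, -0.001]
contact_force: [-0.3, 0.5, -2.9]
gripper_width: 0.313
grasp_force: 45.2
```

```bash
python3 -c "
from h import *
print(get_obs()['contact_force'],now()[0])"
```

```text
[-0.2766  0.495  -2.8907] [ 0.4991 -0.1869  0.1673]
```

Request:
{"method": "arm_command", "body": {"commands": [0,0,0.001,0,0,0,0,0,0,0.0015,0,0,0,0,0,0,0.0015,0,0,0,0]}}

```text
t: 15.2
eef_pos: [0.4993, -0.1871, 0.1662]
tool_rot: [-0.001, 0.671, 0.742, -0.001]
contact_force: [-2.1, -0.7, 2.1]
gripper_width: 0.316
grasp_force: 45.6
```

```bash
python3 -c "
from h import *
print(get_obs()['contact_force'],now()[0])"
```

```text
[-2.0701 -0.6715  2.0698] [ 0.4993 -0.1871  0.1662]
```

Contact again (+2.1 N). I release and rise, then compute the way to the lever. I'll shut the fingers, turn 90° so the camera faces the robot, and push from the knob's +y side.

Request:
{"method": "arm_command", "body": {"commands": [0,0,0,0,0,0,0.4,0,0,0,0,0,0,0.6,0,0,0,0,0,0,0.8,0,0,0,0,0,0,1,0,0,0,0,0,0,1]}}

```text
t: 15.7
eef_pos: [0.4993, -0.1869, 0.1658]
tool_rot: [-0.001, 0.671, 0.742, -0.001]
contact_force: [-0.1, -0.3, 1.1]
gripper_width: 0.998
grasp_force: 0.0
```

Request:
{"method": "arm_command", "body": {"commands": [0,0,-0.01,0,0,0,1,0,0,-0.025,0,0,0,1,0,0,-0.045,0,0,0,1,0,0,-0.065,0,0,0,1,0,0,-0.085,0,0,0,1,0,0,-0.1,0,0,0,1,0,0,-0.1,0,0,0,1]}}

```text
t: 16.4
eef_pos: [0.501, -0.1875, 0.2687]
tool_rot: [0.001, 0.671, 0.742, 0.0]
contact_force: [-0.4, -1.2, -0.1]
gripper_width: 1.0
grasp_force: 0.0
```

Run:
```python
from h import *
o=get_obs();print(o["t"],now()[0],o["contact_force"],o["q"])
a=go([.405,-.215,.20],rot(0,1.677)); b=go([.405,-.215,.028],rot(0,1.677),a)
import cv2
for n in ("side","scene"): cv2.imwrite(f"pics/{n}6.png",read_camera(n)["img"][:,:,::-1])
```

```text
16.4 [ 0.501  -0.1875  0.2687] [-0.3929 -1.1776 -0.1489] [ 0.1247  0.1755  0.1346  1.8053 -0.0256  1.1604  0.3677]
shift mm [-17.7186 -98.4024  68.558 ] rot deg [  0.054    0.1182 -90.3385]
shift mm [  0.   0. 172.] rot deg [0. 0. 0.]
```

Request:
{"method": "arm_command", "body": {"commands": [-0.005,-0.03,0,0,0,-8,1,-0.01,-0.06,0,0,0,-16,1,-0.018,-0.098,0,0,0,-24,1,-0.018,-0.098,0.02,0,0,-32,0,-0.018,-0.098,0.04,0,0,-40,0,-0.018,-0.098,0.06,0,0,-48,0,-0.018,-0.098,0.069,0,0,-56,0,-0.018,-0.098,0.069,0,0,-64,0]}}

```text
t: 17.3
eef_pos: [0.4016, -0.2139, 0.1945]
tool_rot: [-0.004, 0.173, 0.985, 0.0]
contact_force: [0.3, 0.4, 0.1]
gripper_width: 0.145
grasp_force: 0.0
```

Run:
```python
from h import *
o=get_obs();print(o["t"],now()[0],o["contact_force"],o["gripper_width"],o["q"])
a=go([.405,-.215,.15],rot(0,1.677)); b=go([.405,-.215,.028],rot(0,1.677),a)
```

```text
17.3 [ 0.4016 -0.2139  0.1945] [0.2595 0.4321 0.086 ] 0.14492357532998248 [ 0.2608  0.113   0.0985  2.0572 -0.0125  0.9801  1.589 ]
shift mm [-3.966   0.1833 44.4799] rot deg [  0.0717  -0.4674 -25.9987]
shift mm [  0.   0. 122.] rot deg [0. 0. 0.]
```

Request:
{"method": "arm_command", "body": {"commands": [-0.002,0,0.015,0,-0.2,-8,0,-0.004,0,0.03,0,-0.4,-16,0,-0.004,0,0.045,0,-0.5,-24,0,-0.004,0,0.045,0,-0.5,-26,0,-0.004,0,0.045,0,-0.5,-26,0]}}

```text
t: 17.8
eef_pos: [0.406, -0.2156, 0.1508]
tool_rot: [0.001, -0.05, 0.999, 0.0]
contact_force: [0.5, 0.3, -0.1]
gripper_width: -0.001
grasp_force: 0.0
```

Request:
{"method": "arm_command", "body": {"commands": [0,0,0.03,0,0,0,0,0,0,0.06,0,0,0,0,0,0,0.085,0,0,0,0,0,0,0.105,0,0,0,0,0,0,0.12,0,0,0,0,0,0,0.12,0,0,0,0]}}

```text
t: 18.4
eef_pos: [0.4062, -0.2154, 0.0303]
tool_rot: [0.001, -0.05, 0.999, 0.0]
contact_force: [0.1, 0.3, -0.1]
gripper_width: 0.004
grasp_force: 0.0
```

Run:
```python
from h import *
import cv2
o=get_obs();print(o["t"],now()[0],o["contact_force"],o["gripper_width"],o["q"])
a=go([.405,-.215,.028],rot(0,1.677))
s=read_camera("side");c=read_camera("scene");w=read_camera("wrist")
I=np.zeros((600,800,3),np.uint8);I[:300,:400]=cv2.resize(w["img"][:,:,::-1],(400,300));I[:400,400:]=cv2.resize(s["img"][150:310,260:420,::-1],(400,400),interpolation=3);I[300:,:400]=cv2.resize(c["img"][80:200,90:250,::-1],(400,300),interpolation=3);cv2.imwrite("pics/w7.png",I)
```

```text
18.4 [ 0.4062 -0.2154  0.0303] [ 0.0654  0.3389 -0.1172] 0.004064834150013606 [ 0.3165  0.3736  0.0431  2.1942 -0.0315  0.573   2.0534]
shift mm [1.1828 0.5632 2.3458] rot deg [ 0.0359  0.1024 -0.3893]
```

View pics/w7.png

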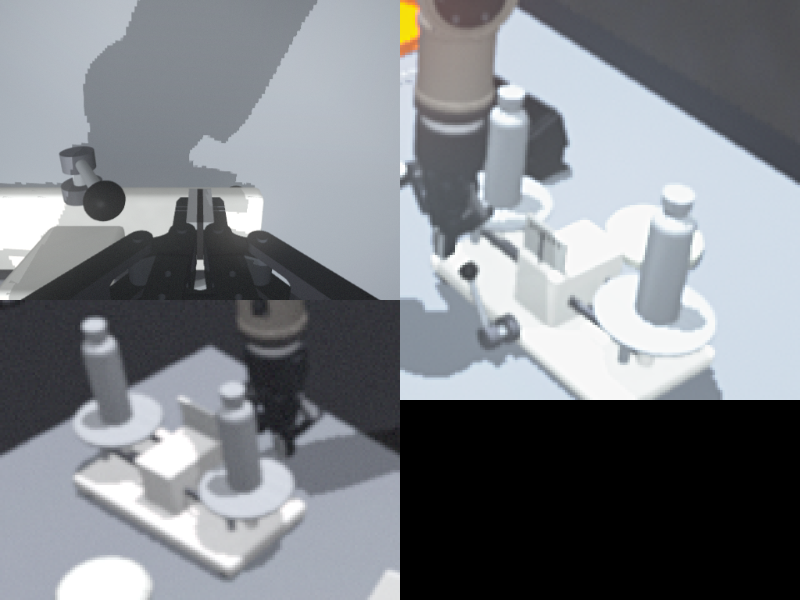

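The tenth and last picture shows both cylinders upright on their pans. The knob is at wrist crop (104,201), with shut fingers at (200,205) about 25 mm to its +y side. I push along −y.

Request:
{"method": "arm_command", "body": {"commands": [0.007,-0.01,0,0,0,0,0,0.007,-0.022,0,0,0,0,0,0.007,-0.035,0,0,0,0,0,0.007,-0.047,0,0,0,0,0,0.007,-0.06,0,0,0,0,0,0.007,-0.06,0,0,0,0,0]}}

```text
t: 19.15
eef_pos: [0.4075, -0.279, 0.0327]
tool_rot: [0.004, -0.049, 0.999, -0.001]
contact_force: [-0.7, -0.4, 0.2]
gripper_width: -0.002
grasp_force: 0.0
```

```bash
cat >> h.py <<'E'
import cv2
def knob(tag):
    # dark blob in each fixed view is unreliable against the gripper; use wrist view: dark disc left/right of the fingers
    w=read_camera("wrist");cv2.imwrite(f"pics/k{tag}.png",w["img"][:,:,::-1]);return w
E
python3 - <<'E'
from h import *
o=get_obs();print(o["t"],now()[0],o["contact_force"])
w=knob(1)["img"].max(2); print(w[200:300:6,60:300:8])
E
```

```text
19.15 [ 0.4075 -0.279   0.0327] [-0.7435 -0.4479  0.2219]
[[149 149 150 147 150 149 151 147 149 100 100 101  99  99  98 101  94  52
   54  48  52 102 102  97 101  99 103 101 152 153]
 [148 148 147 148 150 149 150 151 150  98 102 102  96  99  97  99  50  53
   51  53  54 102 101 101 100 102 130 152 154 155]
 [147 149 146 148 147 148 151 151 128  99 101 101 100 102 100  99  64  75
   79  68  64 101 101 100 103 102 149 152 153 153]
 [147 148 149 149 148 147 150 150 100 101 102  98 101  97 100 100  64  77
   89  74  65  98  99 102 102 100 100  99 120 141]
 [148 148 149 147 147 149 147 100 100 100  99 101 102  98  97 100  65  76
   83  73  64 101 100  98 101 101 103 100 101 102]
 [147 149 149 151 148 150 148 102 103 101 100 102 100  97 100 101  99  86
   85  74  74  96 102 100 102  99 100 101 102 103]
 [147 148 149 148 150 148 100 102 102 100 100 100  99 103 100 100  99  90
   80 117  48  55  98 100 100 100 100 102 100 101]
 [116 147 100 146 117 117 102 102  99 100  98 101 100  96  99 100  53  90
   80 118  47  50  98  88  73  84  92 101 101 104]
 [110 108 111 111 111 107 109 108 107 107 
[... 383 characters left out ...]
168 170 169  35  32  31
   19  41  70  32  39  91  54  84  92  42  46 169]
 [227 227 227 170 172 173 169 172 175 172 172 169 171 173  38  39  33  30
   25  22 172  34  31  89  53  84  95  41  49 229]
 [226 227 226 170 170 171 170 172 171 170 170 170 173 172  36  37  38  31
   33  29 158  34  31  91  44  71  94  44  50 231]
 [226 226 172 171 170 171 171 171 172 171 172 170 171 164  37  35  44  33
   32  26  93  25  33 110  58  91 112  39  48 229]
 [226 226 168 171 169 170 172 171 172 172 173 171 169 154  35  35  51  35
   28  24  35  28  27  29  73 109  41  35  45  61]
 [226 177 168 169 168 171 174 171 169 170 171 172 170 171  43  37  35  39
   33  24  28  40  40  33  43  38  39  51  49  46]]
```

The knob is now at about y −0.306, so the lever is moving. I carry on to the end stop.

Request:
{"method": "arm_command", "body": {"commands": [0,-0.012,0,0,0,0,0,0,-0.024,0,0,0,0,0,0,-0.034,0,0,0,0,0,0,-0.042,0,0,0,0,0,0,-0.042,0,0,0,0,0]}}

```text
t: 19.7
eef_pos: [0.4107, -0.3196, 0.0318]
tool_rot: [0.002, -0.049, 0.999, -0.001]
contact_force: [-0.1, 0.3, -0.6]
gripper_width: -0.002
grasp_force: 0.1
```

Request:
{"method": "arm_command", "body": {"commands": [0,-0.003,0,0,0,0,0,0,-0.003,0,0,0,0,0]}}

```text
t: 19.9
eef_pos: [0.411, -0.3211, 0.0319]
tool_rot: [0.002, -0.05, 0.999, -0.0]
contact_force: [-0.9, 3.6, -1.6]
gripper_width: -0.003
grasp_force: 1.3
```

Run:
```python
from h import *
o=get_obs();print(o["t"],now()[0],o["contact_force"])
w=knob(2)["img"].max(2); print(w[200:320:8,120:300:8])
```

```text
19.9 [ 0.411  -0.3211  0.0319] [-0.8593  3.6232 -1.5795]
[[142 141 141  94  93  95  91  93  92  90  93  93  92  93  94  95  90  93
   49  51  50  61  93]
 [140 140  94  96  95  94  95  92  92  91  94  93  93  92  90  93  93  77
   51  52  46  52  63]
 [143  97  95  97  95  93  90  94  91  94  92  93  91  91  94  93  91  73
   69  68  72  65  88]
 [ 95  92  95  92  93  90  91  90  93  90  90  93  93  92  92  89  92  81
   94  92  72  66  76]
 [ 96  98  95  93  94  92  93  94  93  91  93  92  93  91  91  93  87  90
   92  71  72  70  91]
 [ 91  92  92  93  92  95  90  93  92  92  95  93  91  89  78  92  93  75
   47 126 119  50  52]
 [ 96  91  93  94  92  94  92  93  93  89  71  91  89  83  91  96  85  30
   87  86  94  48  54]
 [114 113 114 114 115 114 113 111  35  31  29  19  26  91  33  51  85  27
   85  44  38  69  63]
 [154 153 151 154 154 155 155  31  33  32  30  24  25  77  45  79  86  31
   84  61  50  66  66]
 [160 160 160 163 165 162 165  36  30  32  32  27  30  32  34  81  85  30
   85  77  37  42 221]
 [162 162 163 161 161 161 161  30  35  36  32  29  21  31  30  83  84  32
   83  87  37  39 221]
 [161 161 159 162 163 160 161  30  34  29  23  24  25  23  24  29 129  44
  107  38  40  44 219]
 [161 162 162 159 160 160 163  34  27  26  26  26  41  25  38  30  29  39
   31  35  45  41  77]
 [159 163 160 160 158  40  35  37  29  33  27  25  18  22  25  22  27  40
   29  37  36  35  39]
 [159 160 161  80  41  37  31  33  25  34  27  25  24  30  25  35  27  45
   27  33  32  28  36]]
```

Request:
{"method": "arm_command", "body": {"commands": [0,-0.003,0,0,0,0,0,0,-0.003,0,0,0,0,0]}}

```text
t: 20.15
eef_pos: [0.4114, -0.3237, 0.0319]
tool_rot: [0.002, -0.05, 0.999, 0.0]
contact_force: [-1.0, 3.5, -2.9]
gripper_width: -0.001
grasp_force: 2.1
```

Request:
{"method": "arm_command", "body": {"commands": [0,-0.002,0,0,0,0,0,0,-0.002,0,0,0,0,0]}}

```text
t: 20.35
eef_pos: [0.4116, -0.3253, 0.0318]
tool_rot: [0.002, -0.05, 0.999, 0.0]
contact_force: [-2.0, 5.4, -2.5]
gripper_width: -0.002
grasp_force: 2.7
```

Request:
{"method": "arm_command", "body": {"commands": [0,-0.003,0,0,0,0,0,0,-0.003,0,0,0,0,0]}}

```text
t: 20.55
eef_pos: [0.4115, -0.3256, 0.0316]
tool_rot: [0.001, -0.051, 0.999, 0.002]
contact_force: [-2.6, 11.4, -0.0]
gripper_width: -0.0
grasp_force: 6.2
```

Request:
{"method": "arm_command", "body": {"commands": [0,-0.003,0,0,0,0,0,0,-0.003,0,0,0,0,0]}}

```text
t: 20.75
eef_pos: [0.4115, -0.3258, 0.0314]
tool_rot: [0.001, -0.052, 0.999, 0.004]
contact_force: [-3.9, 19.9, 5.3]
gripper_width: -0.003
grasp_force: 10.0
```

The end stop is reached: force rises to 20 N with no motion. I back off, let the beam settle and measure how each cylinder moved by template matching against the locked-state views.

Request:
{"method": "arm_command", "body": {"commands": [0,0.02,0,0,0,0,0,0,0.035,0,0,0,0,0,0,0.035,0,0,0,0,0,0,0.035,0,0,0,0,0,0,0.035,0,0,0,0,0,0,0.035,0,0,0,0,0,0,0.035,0,0,0,0,0,0,0.035,0,0,0,0]}}

```text
$.commands: bad value
```

Request:
{"method": "arm_command", "body": {"commands": [0,0,0,0,0,0,0,0,0,0,0,0,0,0,0,0,0,0,0,0,0,0,0,0,0,0,0,0,0,0,0,0,0,0,0,0,0,0,0,0,0,0,0,0,0,0,0,0,0,0,0,0,0,0,0,0]}}

```text
t: 21.55
eef_pos: [0.4114, -0.3258, 0.0314]
tool_rot: [0.001, -0.052, 0.999, 0.004]
contact_force: [-3.9, 18.2, 5.6]
gripper_width: -0.003
grasp_force: 9.8
```

```bash
cat >> h.py <<'E'
def shift(cam,z,d,ref):
    # project 3-D point (cylinder top); sub-pixel row shift of the patch between ref picture and now
    a=cv2.imread(ref);b=np.ascontiguousarray(read_camera(cam)["img"][:,:,::-1]); K,T=C[cam];out=[]
    for n,x in z.items():
        u=K@(T[:,:3].T@(np.array(x)-T[:,3]));u=(u[:2]/u[2]).round().astype(int)
        t=a[u[1]-8:u[1]+14,u[0]-9:u[0]+10]; S=b[u[1]-18:u[1]+24,u[0]-15:u[0]+16]
        f=4;r=cv2.matchTemplate(cv2.resize(S,None,fx=f,fy=f,interpolation=3),cv2.resize(t,None,fx=f,fy=f,interpolation=3),cv2.TM_CCOEFF_NORMED)
        _,m,_,l=cv2.minMaxLoc(r); print(cam,n,u,"score",round(m,3),"shift px",l[0]/f-6,l[1]/f-10)
tops={"L":[.4993,-.187,.235],"R":[.522,-.415,.235]}
E
python3 - <<'E'
from h import *
o=get_obs();print(o["t"],now()[0],o["contact_force"])
shift("side",tops,0,"pics/side6.png");shift("scene",tops,0,"pics/scene6.png")
E
```

```text
21.55 [ 0.4114 -0.3258  0.0314] [-3.9011 18.1703  5.6045]
side L [304 186] score 0.446 shift px -4.0 9.0
side R [370 226] score 0.927 shift px -1.0 3.0
scene L [182 115] score 0.367 shift px 3.0 7.0
scene R [127  89] score 0.977 shift px 1.0 3.0
```

The right pan has dropped (about 3 px down in both views). The back-off call was refused as malformed, so I repeat it and check again.

Request:
{"method": "arm_command", "body": {"commands": [0,0.02,0,0,0,0,0,0,0.035,0,0,0,0,0,0,0.035,0,0,0,0,0,0,0.035,0,0,0,0,0]}}

```text
t: 22.05
eef_pos: [0.4098, -0.2985, 0.0327]
tool_rot: [0.004, -0.05, 0.999, -0.001]
contact_force: [0.1, -0.3, -0.3]
gripper_width: 0.001
grasp_force: 0.0
```

Request:
{"method": "arm_command", "body": {"commands": [0,0,-0.04,0,0,0,0,0,0,-0.08,0,0,0,0,0,0,-0.11,0,0,0,0,0,0,-0.11,0,0,0,0,0,0,-0.11,0,0,0,0,0,0,-0.11,0,0,0,0]}}

```text
t: 22.65
eef_pos: [0.4077, -0.2976, 0.1412]
tool_rot: [0.002, -0.05, 0.999, -0.0]
contact_force: [-0.8, -0.8, -0.2]
gripper_width: -0.001
grasp_force: 0.0
```

Run:
```python
from h import *
o=get_obs();print(o["t"],now()[0],o["contact_force"])
shift("side",tops,0,"pics/side6.png");shift("scene",tops,0,"pics/scene6.png")
K,T=C["side"]
s=read_camera("side")["img"].max(2); print(s[236:276:2,275:320:2])
R=rot(0,1.677); e=np.array([.4106,-.351,0]); y=np.array([-.106,.994,0])
p=e-.055*y; a=go([p[0],p[1],.142],R); b=go([p[0],p[1],.03],R,a)
```

```text
22.65 [ 0.4077 -0.2976  0.1412] [-0.8286 -0.8175 -0.2263]
side L [304 186] score 0.349 shift px -6.0 -6.0
side R [370 226] score 0.927 shift px -1.0 3.0
scene L [182 115] score 0.657 shift px -1.0 -2.0
scene R [127  89] score 0.977 shift px 1.0 3.0
[[235 234 235 235 235 230 215 240 250 250 251 248 253 250 248 247 247 248
  248 249 245 210 233]
 [234 234 235 234 235 235 232 194 205 221 244 248 249 250 249 250 250 243
  211 244 252 250 236]
 [234 235 234 235 234 235 233 177 170 123 139 184 217 208 229 212 173 174
  192 172 222 252 239]
 [234 235 234 234 234 235 234 176 173 179 118 142 197 224 246 245 221 209
  205 197 173 165 211]
 [234 234 234 234 234 235 232 174 184 249 208 116 136 205 248 245 246 231
  207 209 200 146 157]
 [235 235 234 235 240 238 231 174 195 247 241 198 126 131 226 247 246 228
  205 208 212 152 150]
 [233 237 247 250 249 249 234 170 201 246 242 228 185 119 138 224 245 240
  209 206 209 141 179]
 [251 249 248 247 247 248 243 230 239 244 244 245 210 131 115 157 250 249
  252 217 204 133 182]
 [248 247 247 247 247 248 245 244 244 243 243 244 246 228 144 120 226 250
 
[... 509 characters left out ...]
236 224 159 196 233 249 248 247 247 247 247 247 247 247 247 249 229 228
  230 213 209 210 211]
 [234 236 224 162 189 231 248 248 247 247 247 247 247 247 247 249 228 228
  229 214 209 209 208]
 [234 234 236 229 186 182 228 247 248 247 247 247 247 247 247 249 226 227
  228 213 207 206 207]
 [234 234 234 235 235 185 174 222 245 249 247 247 247 247 248 251 229 225
  228 213 205 206 205]
 [234 234 234 234 234 234 219 166 219 242 249 248 248 248 251 230 112 101
  181 211 203 204 204]
 [234 234 234 233 234 234 235 220 165 214 239 250 246 248 226  79  80  78
  101 199 201 203 205]]
shift mm [   2.1636 -108.8643   -1.0544] rot deg [ 0.0034  0.2059 -0.3411]
shift mm [  0.   0. 112.] rot deg [0. 0. 0.]
```

The right pan dropped: right is down 3 px, left is up 2 px in the scene view. I go over the knob to its −y side and push the lever back.

Request:
{"method": "arm_command", "body": {"commands": [0.002,-0.03,0,0,0,0,0,0.002,-0.07,0,0,0,0,0,0.002,-0.109,0,0,0,0,0,0.002,-0.109,0.03,0,0,0,0,0.002,-0.109,0.07,0,0,0,0,0.002,-0.109,0.1,0,0,0,0,0.002,-0.109,0.111,0,0,0,0,0.002,-0.109,0.111,0,0,0,0]}}

```text
t: 23.6
eef_pos: [0.4168, -0.405, 0.0294]
tool_rot: [0.001, -0.05, 0.999, 0.001]
contact_force: [-0.3, 0.7, 0.4]
gripper_width: 0.002
grasp_force: 0.0
```

Request:
{"method": "arm_command", "body": {"commands": [0,0.012,0,0,0,0,0,0,0.025,0,0,0,0,0,0,0.037,0,0,0,0,0,0,0.05,0,0,0,0,0,0,0.062,0,0,0,0,0,0,0.075,0,0,0,0,0,0,0.087,0,0,0,0,0,0,0.1,0,0,0,0]}}

```text
$.commands: bad value
```

Request:
{"method": "arm_command", "body": {"commands": [0,0.004,0,0,0,0,0,0,0.004,0,0,0,0,0]}}

```text
t: 23.8
eef_pos: [0.4186, -0.4022, 0.0328]
tool_rot: [0.004, -0.05, 0.999, -0.001]
contact_force: [-0.1, 0.0, -0.2]
gripper_width: 0.001
grasp_force: 0.0
```

Request:
{"method": "arm_command", "body": {"commands": [0,0.015,0,0,0,0,0,0,0.03,0,0,0,0,0,0,0.042,0,0,0,0,0,0,0.055,0,0,0,0,0,0,0.067,0,0,0,0,0]}}

```text
t: 24.3
eef_pos: [0.4128, -0.3367, 0.0333]
tool_rot: [0.005, -0.05, 0.999, -0.003]
contact_force: [1.4, -4.4, 3.3]
gripper_width: 0.003
grasp_force: 2.4
```

Request:
{"method": "arm_command", "body": {"commands": [0,0.01,0,0,0,0,0,0,0.02,0,0,0,0,0,0,0.03,0,0,0,0,0,0,0.03,0,0,0,0,0]}}

```text
t: 24.7
eef_pos: [0.4073, -0.3031, 0.0307]
tool_rot: [0.002, -0.051, 0.999, 0.001]
contact_force: [0.6, -0.8, 0.4]
gripper_width: 0.002
grasp_force: 0.0
```

Request:
{"method": "arm_command", "body": {"commands": [0,0.003,0,0,0,0,0,0,0.004,0,0,0,0,0]}}

```text
t: 24.9
eef_pos: [0.4069, -0.3018, 0.0307]
tool_rot: [0.002, -0.05, 0.999, -0.001]
contact_force: [1.3, -4.6, -4.2]
gripper_width: 0.003
grasp_force: 2.4
```

Request:
{"method": "arm_command", "body": {"commands": [0,0.003,0,0,0,0,0,0,0.003,0,0,0,0,0]}}

```text
t: 25.1
eef_pos: [0.4066, -0.299, 0.0308]
tool_rot: [0.002, -0.05, 0.999, -0.0]
contact_force: [-0.3, -3.7, -1.7]
gripper_width: -0.003
grasp_force: 1.8
```

Request:
{"method": "arm_command", "body": {"commands": [0,0.003,0,0,0,0,0,0,0.003,0,0,0,0,0]}}

```text
t: 25.3
eef_pos: [0.4064, -0.2961, 0.0309]
tool_rot: [0.002, -0.05, 0.999, -0.001]
contact_force: [-1.1, -4.9, -2.4]
gripper_width: -0.002
grasp_force: 2.0
```

Request:
{"method": "arm_command", "body": {"commands": [0,0.003,0,0,0,0,0,0,0.003,0,0,0,0,0]}}

```text
t: 25.5
eef_pos: [0.4061, -0.2931, 0.031]
tool_rot: [0.003, -0.05, 0.999, -0.001]
contact_force: [0.8, -4.3, -2.6]
gripper_width: 0.0
grasp_force: 2.3
```

Request:
{"method": "arm_command", "body": {"commands": [0,0.002,0,0,0,0,0,0,0.002,0,0,0,0,0]}}

```text
t: 25.7
eef_pos: [0.4061, -0.2928, 0.0311]
tool_rot: [0.003, -0.049, 0.999, -0.002]
contact_force: [1.1, -9.9, -6.6]
gripper_width: -0.0
grasp_force: 4.6
```

Request:
{"method": "arm_command", "body": {"commands": [0,0.003,0,0,0,0,0,0,0.003,0,0,0,0,0]}}

```text
t: 25.9
eef_pos: [0.4062, -0.2926, 0.0314]
tool_rot: [0.004, -0.049, 0.999, -0.003]
contact_force: [1.1, -17.1, -9.0]
gripper_width: -0.005
grasp_force: 8.2
```

Request:
{"method": "arm_command", "body": {"commands": [0,-0.02,0,0,0,0,0,0,-0.035,0,0,0,0,0,0,-0.035,0,0,0,0,0]}}

```text
t: 26.2
eef_pos: [0.4094, -0.324, 0.0312]
tool_rot: [0.003, -0.049, 0.999, -0.0]
contact_force: [-0.0, -0.6, 0.4]
gripper_width: 0.0
grasp_force: 0.0
```

Request:
{"method": "arm_command", "body": {"commands": [0,0,-0.04,0,0,0,0,0,0,-0.08,0,0,0,0,0,0,-0.12,0,0,0,0,0,0,-0.16,0,0,0,0,0,0,-0.2,0,0,0,0,0,0,-0.23,0,0,0,0,0,0,-0.23,0,0,0,0]}}

```text
t: 26.9
eef_pos: [0.4104, -0.3225, 0.2655]
tool_rot: [0.006, -0.051, 0.999, -0.002]
contact_force: [0.6, 0.6, 0.2]
gripper_width: 0.005
grasp_force: 0.0
```

Run:
```python
from h import *
o=get_obs();print(o["t"],now()[0],o["contact_force"],o["q"])
shift("side",tops,0,"pics/side6.png");shift("scene",tops,0,"pics/scene6.png")
K,T=C["side"]
def mt(x,ref="pics/side0.png"):
    u=K@(T[:,:3].T@(np.array(x)-T[:,3]));u=(u[:2]/u[2]).round().astype(int);a=cv2.imread(ref)[u[1]-6:u[1]+12,u[0]-6:u[0]+10]
    b=np.ascontiguousarray(read_camera("side")["img"][:,:,::-1])[u[1]-16:u[1]+22,u[0]-16:u[0]+20]
    r=cv2.matchTemplate(cv2.resize(b,None,fx=4,fy=4),cv2.resize(a,None,fx=4,fy=4),5);_,m,_,l=cv2.minMaxLoc(r);print("knob",m,l[0]/4-10,l[1]/4-10)
mt([.402,-.270,.087])
a=go([.515,-.415,.275],rot(0,.1)); a=go([.4755,.30,.09],rot(0,.1),a)
```

```text
26.9 [ 0.4104 -0.3225  0.2655] [0.6072 0.5528 0.1506] [ 0.4402  0.1488  0.1226  1.844  -0.0239  1.1378  2.2434]
side L [304 186] score 0.597 shift px 0.0 0.0
side R [370 226] score 0.814 shift px 0.0 0.0
scene L [182 115] score 0.944 shift px 0.0 0.0
scene R [127  89] score 0.962 shift px 0.0 0.0
knob 0.9916481375694275 0.0 0.0
shift mm [ -97.2326 -104.2281  -14.3933] rot deg [ 0.2127  0.1725 90.0744]
shift mm [715.3714  32.0782 185.    ] rot deg [0. 0. 0.]
```

The balance is locked again: the knob and both cylinders match their locked-state positions (0 px shift). Now I go back over the right cylinder.

Request:
{"method": "arm_command", "body": {"commands": [0,0,-0.01,0,0,8,1,-0.015,-0.015,-0.015,0,0,16,1,-0.03,-0.03,-0.015,0,0,24,1,-0.045,-0.045,-0.015,0,0,32,1,-0.06,-0.06,-0.015,0,0,40,1,-0.075,-0.075,-0.015,0,0,48,1,-0.085,-0.09,-0.015,0,0,56,1,-0.097,-0.104,-0.015,0,0,64,1]}}

```text
t: 27.85
eef_pos: [0.5147, -0.4157, 0.2743]
tool_rot: [0.0, 0.489, 0.872, 0.001]
contact_force: [-0.2, 0.0, -0.4]
gripper_width: 0.998
grasp_force: 0.0
```

Run:
```python
from h import *
o=get_obs();print(o["t"],now()[0])
a=go([.5222,-.4147,.265],rot(0,.1));b=go([.5222,-.4147,.167],rot(0,.1),a)
```

```text
27.85 [ 0.5147 -0.4157  0.2743]
shift mm [-3.0692  6.8577  9.294 ] rot deg [ 0.1393 -0.0639 25.6978]
shift mm [ 0.  0. 98.] rot deg [0. 0. 0.]
```

Request:
{"method": "arm_command", "body": {"commands": [-0.001,0.002,0,0,0,8,1,-0.002,0.004,0,0,0,16,1,-0.003,0.007,0.005,0,0,24,1,-0.003,0.007,0.009,0.1,0,25.7,1,-0.003,0.007,0.009,0.1,0,25.7,1,-0.003,0.007,0.009,0.1,0,25.7,1]}}

```text
t: 28.45
eef_pos: [0.5223, -0.4146, 0.267]
tool_rot: [0.001, 0.668, 0.744, 0.001]
contact_force: [0.1, -0.3, -0.1]
gripper_width: 0.999
grasp_force: 0.0
```

Run:
```python
from h import *
o=get_obs();print(o["t"],now()[0])
b=go([.5222,-.4147,.167],rot(0,.1))
w=read_camera("wrist");T=w["pose"];g=w["img"].max(2)
x=T[:3,:3].T@(np.array([.5222,-.4147,.235])-T[:3,3]);u=w["camera_matrix"]@x;u=u[:2]/u[2];print("expected top",u)
r=int(u[1]);print(g[r,150:370:6])
```

```text
28.45 [ 0.5223 -0.4146  0.267 ]
shift mm [-0.049  -0.3167 99.9837] rot deg [0.142  0.0258 0.4761]
expected top [255.9354 206.4325]
[150 153 151 152 150 151 149 149 147 145 147 146 146 145 147 129 131 125
 128 124 125 114  93  95  96  94  94  92  95  92  93  95  91  92  93 139
 138]
```

The collar is where expected (about 258 px). I descend, grip and lift high.

Request:
{"method": "arm_command", "body": {"commands": [0,0,0.03,0,0,0.4,1,0,0,0.06,0,0,0.4,1,0,0,0.085,0,0,0.4,1,0,0,0.1,0,0,0.4,1,0,0,0.1,0,0,0.4,1]}}

```text
t: 29.0
eef_pos: [0.522, -0.4142, 0.1658]
tool_rot: [-0.0, 0.671, 0.741, 0.001]
contact_force: [0.7, 0.2, -0.4]
gripper_width: 1.0
grasp_force: 0.0
```

Request:
{"method": "arm_command", "body": {"commands": [0,0,0,0,0,0,0,0,0,0,0,0,0,0,0,0,0,0,0,0,0,0,0,0,0,0,0,0,0,0,0,0,0,0,0,0,0,0,0,0,0,0], "force": 45}}

```text
t: 29.6
eef_pos: [0.5234, -0.4155, 0.1689]
tool_rot: [0.003, 0.671, 0.741, 0.001]
contact_force: [-1.1, 0.6, 6.0]
gripper_width: 0.311
grasp_force: 44.0
```

Request:
{"method": "arm_command", "body": {"commands": [0,0,-0.01,0,0,0,0,0,0,-0.03,0,0,0,0,0,0,-0.06,0,0,0,0,0,0,-0.09,0,0,0,0,0,0,-0.12,0,0,0,0,0,0,-0.15,0,0,0,0,0,0,-0.18,0,0,0,0,0,0,-0.18,0,0,0,0]}}

```text
t: 30.4
eef_pos: [0.5236, -0.4162, 0.3525]
tool_rot: [0.005, 0.671, 0.741, 0.001]
contact_force: [1.0, -0.6, -3.2]
gripper_width: 0.313
grasp_force: 45.0
```

Run:
```python
from h import *
o=get_obs();print(o["t"],now()[0],o["contact_force"],o["gripper_width"])
a=go([.60,-.18,.345],rot(0,.1)); a=go([.60,.1,.345],rot(0,.1),a);a=go([.4755,.30,.20],rot(0,.1),a)
# tray centre: white pixels in both views
for cam in ("side","scene"):
    i=read_camera(cam)["img"]; h=cv2.cvtColor(i,cv2.COLOR_RGB2HSV); m=((h[...,1]<25)&(h[...,2]>215)).astype(np.uint8)
    n,l,s,c=cv2.connectedComponentsWithStats(m)
    for k in range(1,n):
        if s[k,4]>300: print(cam,s[k],c[k],onz(cam,c[k],.012))
```

```text
30.4 [ 0.5236 -0.4162  0.3525] [ 0.999 -0.578 -3.209] 0.3125973183396631
shift mm [227.5491  99.2279   7.0122] rot deg [ 0.5307  0.3435 -0.0809]
shift mm [278.6012  27.9534   0.    ] rot deg [0. 0. 0.]
shift mm [ 211.4301 -103.9113  145.    ] rot deg [0. 0. 0.]
side [133 119  40  22 377] [148.4642 131.4668] [0.3893 0.9512 0.012 ]
side [  142   142   294   176 19637] [290.1189 225.2416] [ 0.5581 -0.0574  0.012 ]
side [136 182  42  20 609] [155.8161 191.335 ] [0.2409 0.352  0.012 ]
side [ 65 258  62  40 694] [ 86.415  285.4409] [-0.0679 -0.0508  0.012 ]
side [ 228  296  141   88 5462] [296.4172 337.3773] [ 0.3204 -0.4446  0.012 ]
scene [145 131  32  20 339] [159.8171 140.7198] [ 0.4614 -0.3902  0.012 ]
scene [120 144  92  43 912] [171.5219 162.3542] [ 0.5077 -0.2713  0.012 ]
scene [113 183  38  27 777] [130.9176 195.7812] [ 0.6911 -0.2445  0.012 ]
scene [237 188  35  23 473] [254.1628 198.5307] [0.4447 0.0417 0.012 ]
scene [ 280  218   82   69 2600] [320.2519 253.6231] [0.476  0.3082 0.012 ]
```

Request:
{"method": "arm_command", "body": {"commands": [0.02,0.009,0,0,0,0,0,0.055,0.024,0.003,0.2,0.1,0,0,0.095,0.041,0.005,0.4,0.3,0,0,0.14,0.061,0.007,0.5,0.3,0,0,0.185,0.081,0.007,0.5,0.3,0,0,0.227,0.099,0.007,0.5,0.3,0,0]}}

```text
t: 31.1
eef_pos: [0.5979, -0.1761, 0.3381]
tool_rot: [-0.005, 0.671, 0.741, -0.002]
contact_force: [0.4, -0.1, -3.9]
gripper_width: 0.314
grasp_force: 44.9
```

Request:
{"method": "arm_command", "body": {"commands": [0.045,0.004,0,0,0,0,0,0.09,0.009,0,0,0,0,0,0.135,0.013,0,0,0,0,0,0.18,0.018,0,0,0,0,0,0.225,0.022,0,0,0,0,0,0.278,0.028,0,0,0,0,0]}}

```text
t: 31.7
eef_pos: [0.5974, 0.0976, 0.3393]
tool_rot: [-0.004, 0.672, 0.741, -0.002]
contact_force: [2.0, -1.0, -3.9]
gripper_width: 0.315
grasp_force: 45.1
```

Request:
{"method": "arm_command", "body": {"commands": [0.035,-0.017,0.02,0,0,0,0,0.07,-0.035,0.045,0,0,0,0,0.105,-0.052,0.07,0,0,0,0,0.14,-0.07,0.095,0,0,0,0,0.175,-0.087,0.12,0,0,0,0,0.2,-0.1,0.14,0,0,0,0,0.21,-0.104,0.145,0,0,0,0]}}

```text
t: 32.4
eef_pos: [0.4685, 0.2975, 0.1934]
tool_rot: [-0.005, 0.669, 0.743, -0.005]
contact_force: [-0.5, -0.9, -3.3]
gripper_width: 0.313
grasp_force: 45.4
```

Run:
```python
from h import *
o=get_obs();print(o["t"],now()[0],o["contact_force"],o["gripper_width"])
w=read_camera("wrist");i=w["img"];h=cv2.cvtColor(i,cv2.COLOR_RGB2HSV)
# tray rim edges in the wrist view: bright pixels at rim rows, cast to z .025
m=((h[...,1]<30)&(h[...,2]>185)).astype(np.uint8);m=cv2.morphologyEx(m,cv2.MORPH_OPEN,np.ones((5,5)))
n,l,s,c=cv2.connectedComponentsWithStats(m)
for k in range(1,n):
    if s[k,4]>800:
        x,y,ww,hh=s[k,:4];print(s[k]);
        q=cv2.approxPolyDP(max(cv2.findContours((l==k).astype(np.uint8),0,2)[0],key=len),10,True)[:,0]
        for a in q: print(a,onz(w,a,.025)[:2])
go([.476,.304,.085],rot(0,.1))
```

```text
32.4 [0.4685 0.2975 0.1934] [-0.4637 -0.935  -3.3439] 0.31286084684835225
[  195    72   146   134 13003]
[201  72] [0.403  0.3787]
[195 202] [0.4034 0.2405]
[221 205] [0.4327 0.2401]
[232 170] [0.4417 0.2821]
[268 154] [0.4784 0.3039]
[324 180] [0.5424 0.2818]
[340  88] [0.5418 0.3782]
shift mm [  4.8705   8.7074 108.9898] rot deg [-0.6847 -0.089   0.2527]
```

Request:
{"method": "arm_command", "body": {"commands": [0.005,0.008,0.02,-0.6,-0.1,0.2,0,0.005,0.008,0.05,-0.7,-0.1,0.2,0,0.005,0.008,0.08,-0.7,-0.1,0.2,0,0.005,0.008,0.1,-0.7,-0.1,0.2,0,0.005,0.008,0.11,-0.7,-0.1,0.2,0,0.005,0.008,0.11,-0.7,-0.1,0.2,0]}}

```text
t: 33.05
eef_pos: [0.4808, 0.3005, 0.0869]
tool_rot: [0.002, 0.673, 0.739, 0.002]
contact_force: [0.0, 0.0, -3.4]
gripper_width: 0.311
grasp_force: 45.3
```

Run:
```python
from h import *
o=get_obs();print(o["t"],now()[0],o["contact_force"])
go([.476,.304,.0765],rot(0,.1))
```

```text
33.05 [0.4808 0.3005 0.0869] [ 0.0167  0.0093 -3.4211]
shift mm [ 3.9664 -4.486  10.3443] rot deg [ 0.2987  0.0013 -0.353 ]
```

Request:
{"method": "arm_command", "body": {"commands": [0,0,0.004,0.2,0,0,0,0,0,0.007,0.3,0,0,0,0,0,0.007,0.3,0,0,0]}}

```text
t: 33.35
eef_pos: [0.4814, 0.3023, 0.0815]
tool_rot: [0.0, 0.673, 0.74, 0.002]
contact_force: [-0.3, -0.3, -3.4]
gripper_width: 0.311
grasp_force: 45.4
```

Request:
{"method": "arm_command", "body": {"commands": [0,0,0.001,0,0,0,0,0,0,0.0015,0,0,0,0,0,0,0.0015,0,0,0,0]}}

```text
t: 33.65
eef_pos: [0.481, 0.3022, 0.0797]
tool_rot: [-0.0, 0.673, 0.74, 0.002]
contact_force: [-0.1, -0.2, -3.1]
gripper_width: 0.315
grasp_force: 45.4
```

Request:
{"method": "arm_command", "body": {"commands": [0,0,0.001,0,0,0,0,0,0,0.002,0,0,0,0,0,0,0.002,0,0,0,0]}}

```text
t: 33.95
eef_pos: [0.4812, 0.3027, 0.0782]
tool_rot: [-0.0, 0.673, 0.74, 0.002]
contact_force: [-1.2, -1.1, 3.6]
gripper_width: 0.313
grasp_force: 46.2
```

```bash
python3 -c "
from h import *
print(get_obs()['contact_force'],now()[0])"
```

```text
[-1.2262 -1.1305  3.6333] [0.4812 0.3027 0.0782]
```

Contact with the tray floor at z 0.0782. I release, rise and check.

Request:
{"method": "arm_command", "body": {"commands": [0,0,0,0,0,0,0.4,0,0,0,0,0,0,0.6,0,0,0,0,0,0,0.8,0,0,0,0,0,0,1,0,0,0,0,0,0,1]}}

```text
t: 34.45
eef_pos: [0.4811, 0.3022, 0.0776]
tool_rot: [-0.0, 0.673, 0.74, 0.001]
contact_force: [-0.0, 0.0, -0.1]
gripper_width: 0.997
grasp_force: 0.0
```

Request:
{"method": "arm_command", "body": {"commands": [0,0,-0.01,0,0,0,1,0,0,-0.03,0,0,0,1,0,0,-0.06,0,0,0,1,0,0,-0.09,0,0,0,1,0,0,-0.12,0,0,0,1,0,0,-0.14,0,0,0,1,0,0,-0.14,0,0,0,1]}}

```text
t: 35.15
eef_pos: [0.4825, 0.3031, 0.2217]
tool_rot: [0.0, 0.673, 0.74, 0.005]
contact_force: [0.6, -0.3, 0.0]
gripper_width: 0.998
grasp_force: 0.0
```

Request:
{"method": "arm_command", "body": {"commands": [-0.04,0,0,0,0,0,1,-0.08,0,0,0,0,0,1,-0.12,0.02,0,0,0,0,1,-0.16,0.04,0,0,0,0,1,-0.16,0.04,0,0,0,0,1]}}

```text
t: 35.65
eef_pos: [0.5383, 0.1388, 0.217]
tool_rot: [0.001, 0.676, 0.737, 0.001]
contact_force: [0.0, -0.8, -0.0]
gripper_width: 1.002
grasp_force: 0.0
```

Run:
```python
from h import *
o=get_obs();print(o["t"],now()[0],o["contact_force"])
shift("side",{"L":tops["L"]},0,"pics/side6.png");shift("scene",{"L":tops["L"]},0,"pics/scene6.png")
# upright check in tray: match the valve-top patch of the left-pan cylinder near the expected top in the tray
for cam in ("side","scene"):
    K,T=C[cam]; b=np.ascontiguousarray(read_camera(cam)["img"][:,:,::-1]);a=cv2.imread(f"pics/{cam}6.png")
    pr=lambda x:((v:=K@(T[:,:3].T@(np.array(x)-T[:,3])))[:2]/v[2])
    uL=pr(tops["L"]);uT=pr([.481,.3025,.144]);uF=pr([.481,.3025,.004])
    t=a[int(uL[1])-8:int(uL[1])+14,int(uL[0])-9:int(uL[0])+10];x,y=uT.astype(int);S=b[y-20:y+30,x-20:x+22]
    r=cv2.matchTemplate(S,t,5);_,m,_,l=cv2.minMaxLoc(r);print(cam,"top exp",uT,"foot",uF,"match",round(m,2),l[0]-11,l[1]-12)
    # bystanders: change against the first picture
    a0=cv2.imread(f"pics/{cam}0.png")
    for n,p in {"box":[.447,.043,.02],"wafer":[.69,-.245,.02],"driver":[.73,.268,.01]}.items():
        u=pr(p).astype(int);d=cv2.absdiff(a0,b)[u[1]-6:u[1]+7,u[0]-9:u[0]+10].mean();print(n,u,d)
    g=b.max(2);x,y=uT.astype(int);print(g[y-6:y+48:4,x-20:x+24:2])
```

```text
35.65 [0.5383 0.1388 0.217 ] [ 0.045  -0.774  -0.0424]
side L [304 186] score 0.968 shift px 0.0 0.0
scene L [182 115] score 0.945 shift px 0.0 0.0
side top exp [220.6387 151.3954] foot [221.2595 185.0698] match 0.34 -3 8
box [245 216] 0.582995951417004
wafer [361 243] 0.001349527665317139
driver [281 174] 28.723346828609987
[[100  99  99  98  97  97  96  97  95  95  95  92  94  94  92  91  91  90
   91  92  92  94]
 [ 96 101 102 100 100 101 100  98  97  92  98  98  91  94  95  92  92  91
   91  94 103 126]
 [207 235 146  99 100 102 100  99 104 233 251 247 214 190 203 211 223 225
  216 238 226 208]
 [250 237 191 194 218 231 228 221 228 203 150 151 176 219 220 219 221 214
  226 236 233 251]
 [247 247 248 249 250 203 207 221 207 235 244 233 210 158 220 219 221 199
  190 224 221 213]
 [248 250 251 244 188 176 169 174 169 165 162 159 156 149 219 220 219 219
  220 221 222 209]
 [172 172 177 168 172 179 211 221 179 169 163 161 157 156 250 242 219 219
  219 220 219 220]
 [214 227 237 229 248 238 223 222 174 168 164 161 157 145 203 203 234 243
  221 219 220 220]
 [194 185 184 188 201 209 248
[... 1312 characters left out ...]
8 120 126 232 255 255 254 224
  172 140 137 178]
 [255 255 255 255 165 106 112 114 118 118 116 120 178 255 255 255 255 255
  255 255 232 170]
 [255 255 255 238 122 111 116 116 117 117 120 129 233 255 255 255 255 255
  255 255 255 255]
 [196 196 196 148 106 110 114 113 116 117 118 180 255 255 255 255 255 255
  255 255 255 255]
 [198 197 194 149 104 108 116 114 114 118 136 241 255 255 255 255 255 255
  255 255 255 255]
 [199 197 196 198 180 141 121 117 129 170 245 255 255 255 255 255 255 255
  255 255 255 255]
 [255 255 255 255 255 255 255 255 255 255 255 255 255 255 255 255 255 255
  255 255 255 255]
 [254 255 255 255 255 255 255 255 255 255 255 255 255 255 255 255 255 255
  255 255 242 187]]
```

The cylinder stands upright in the tray in both views. The left one is unmoved and the bystanders are unchanged; the driver's side-view difference looks like the gripper in front of it, since the scene view agrees.

```bash
python3 -c "
from station import *
print(hand_in())"
```

```text
the job is handed in; nothing more can be done
None
```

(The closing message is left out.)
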